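# Put the emptied chip tray back into the electric punch

## Task

The chip tray of the electric hole punch has been emptied: slide it back into its channel under the paper table until it is fully home, flush with the front and held by the catch (the channel is out of sight and its sideways position has to be felt for). Then press the start button all the way down and let it come back up, so that the punch is ready again. Leave the staple box, the tape roll and the staple remover where they are.

Things in the scene. Friction and masses are not known exactly. Their poses are not given: they have to be found in the camera images.
- punch: Grey punch, fixed, 260 wide, 175 deep, 112 mm high. Origin: middle of its lower front edge, on the worktop; +x into the machine, +y to the robot's left, z up. In front a paper table, top z 47 mm, x 0 to 78 mm, fence (z 68 mm) at its left end; behind x 78 mm the 112 mm high head. Under the table a mouth: y -82 to +82 mm, 34 mm high, floor = worktop, with the tray's channel out of sight inside.
- mouth (a point): Middle of the mouth's opening, z 17 mm. The channel inside, 65 mm wide, runs along x on the adjustable die carriage: its centre line lies anywhere from y -20 to +20 mm and must be felt. Its left wall is long and begins at x 34 mm; its right wall begins at x 70 mm with a lead-in slanting in from x 58 mm. Plates close all else: left of the left wall at x 40 mm, right of the lead-in at x 64 mm.
- stop_depth (a point): Punch x 115, y 0, z 17 mm: depth of the channel's end stop, where the nose of the tray that is home stands. A way in: nose at x 40 to 56 mm right of the left wall (y centre of tray near -32 mm suits every setting), move left until the tray's side touches that wall, push in along it. A sprung roller in the right wall resists the last 20 mm with 5 to 10 N and then drops into a notch.
- tray_tab (a point): Grey open chip tray, 120 g, 115 long (x), 62 wide (y), 28 mm high (front plate 30). This point: centre of its pull tab (34 along x, 10 thick in y, 3 to 44 mm above the underside), 28 mm above the underside, 17 mm before the front plate; +x from tab to nose, nose 132 mm on. Pinch the tab across y. Home: front plate flush with the punch's front (this point at punch x -17 mm), parallel to it.
- catch (a joint): Travel of the sprung roller (m): 0 with nothing against it (empty channel), about 0.003 while the tray's side holds it back, below 0.0015 again when it has dropped into the notch of the tray that is home. 3 N at 0, 5 N at 0.003.
- start_top (a point): Centre of the top of the start button, round, grey, 20 mm across, in a black housing at the right front corner of the paper table; pressed straight down.
- start (a joint): Travel of the start button (m): 0 up, 0.006 fully down (about 5 N); springs back.
- staple_box: Closed cardboard staple box 41x74x27 mm, bystander; origin at the centre of its underside.
- tape_roll: Roll of masking tape lying flat, 104 mm across, 25 mm high, bystander; origin at the centre of its underside.
- remover: Black claw staple remover 39x56x20 mm, bystander; origin at the centre of its underside.
There are look-alikes about, which are no part of the job. Of the things that look like the part that bears tray_tab, the smaller one is meant.

How it is judged:
By the outcome, as a careful person would: the job done as asked, in the order asked, and still so for the second after the job is handed in, with the robot touching nothing.
It also fails if it takes over 54 s, if anything falls off the work surface, if the arm or the gripper's body presses on something with over 40 N, if the wrist force passes 120 N, or if a joint passes its speed limit or range.

## Robot

A 6-joint arm with a two-finger parallel gripper is mounted at the origin on a cart in front of the work surface, level with it; the furniture and walls round the work are solid. World frame = base frame: x ahead of the robot, y to its left, z up, the work surface at z = 0. Lengths are in mm, angles in degrees, forces in N, time in s.
With the tool pointing down it reaches from about 250 to 800 mm from the base axis. Payload 3.9 kg.
Tool frame: the origin (TCP) lies at the very end of the fingers, on their centre line; the grasp point (between the pads) lies 19 mm behind it; z points along the fingers, y is the direction in which the jaws open and shut (so a half turn about z gives the same grasp; the last joint's range is limited). The gripper opens to 85 mm and grips with 20 to 120 N. Pads are 22 mm wide; open, the fingers measure 114 mm over their backs; the gripper's body (76 mm by 85 mm) begins 54 mm behind the grasp point. The pads swing forward as they close: fully open they stand 13 mm farther back than shut.
Start: joints at [65.489, 14.897, -7.913, 67.191, 0, 90], TCP at [217.801, 477.68, 231.304] pointing down, gripper open.
Joint ranges: [-159.42, 159.42], [-47.68, 98.78], [-73.54, 78.23], [-108.79, 121.32], [-90, 84.71], [-180, 180]. Speed limits (degrees/s): [147.25, 147.25, 180, 180, 180, 180].

## Interface

Orientations are given as [roll, pitch, yaw] about the fixed x, y, z axes, in that order (R = Rz(yaw) Ry(pitch) Rx(roll)).
In Python, from workcell import robot gives the robot as it stands. The module is installed in compiled form; this text tells all that it offers.
- The arm moves only by the tool jog_arm, never from a script. Its argument "rows" is a list of rows, each a list of 7 numbers: the shift along the world's x, y, z in m, then the turn, a rotation vector about the world's x, y, z in rad, then the finger opening in m, from 0 to 0.0854. In form: [[tx, ty, tz, wx, wy, wz, gripper], ...]. A call has 1 to 12 rows; each row is the pose to reach, as a shift and turn from the pose commanded when the call began; what a row does not reach only later rows make up. A row lasts 1/12 s, in which the tool goes at most 41.7 mm and 7.16 degrees, less where a joint would pass 70% of its speed; a pose out of reach is approached as far as the arm can. A call with a gripper value outside its range is refused whole. The fingers move at their own pace and stop on an object; "force" is the grip in N (left out, the last holds). Time passes only in rows, so rows that repeat a pose let the fingers close. It gives the time, the measured TCP pose, the force and the opening at its end, in the units of the state.
- robot.observe(): the state, without advancing time (a new reading comes with each control period).
- robot.read_camera(name): name is "scene" or "top" or "wrist"; returns a dict with "img" (480x640x3 uint8, red, green, blue), "intrinsics" (3x3 intrinsics, pixels), "rvec" (rotation vector, rad) and "tvec" (3), from world to camera coordinates, as OpenCV has them; the wrist camera has in their place "T_tool_cam" (4x4, takes a point from camera to tool coordinates, whose origin is the TCP and whose axes are the flange's). Camera axes: x right, y down, z forward; pixel columns grow to the right and rows downward; lengths in mm; the calibration is good to about 2 mm. A picture is of the moment at which its call begins: read the wrist's pose just before it. There is no depth.
- robot.close_job(): hands the job in, once; it reports no verdict.
Trained networks look in a picture, given as the dict that the camera call returned (one of the last four; its "shot" number tells which), for a name from the list of things; names that differ only in an ending like _2 or _b are one class to them, and where a whole thing is asked for, a point or a joint stands for the part that bears it (a point fixed in the world has none). Each returns a list of dicts, best first, with "p" (0 to 1); they miss things now and then, are a little off and sometimes report something else, mostly with a low value. They report only what shows in the picture. A call takes as long as a camera call. They do not tell look-alikes from the thing itself.
- robot.look_for(picture, query): "centre" ([column, row] as shares, 0 to 1, of the picture: columns of its width, rows of its height, amid what is visible of it).
The state is a dict: "time": time; "q": joint angles; "dq": joint speeds; "joint_efforts": joint torques, N m; "ee_pos": TCP position; "tcp_rot": TCP orientation; "force": force on the tool from outside, world axes, zero at the start; "torque": the same for the moment, N m; "opening": finger opening in mm.
Only numpy, scipy, OpenCV 4.12 (cv2) and the standard library are available. Lean on these libraries where they do the work, as an engineer would, in place of code of your own. Each camera call takes 0.05 s, during which the arm holds its last target.

## Working session

There is one attempt and no reset: what is moved stays moved. The work goes in short steps, Python scripts to look and compute and a tool call to move; the robot and the scene stay as the last step left them, time stands still between calls to the robot, and variables do not carry over. Pictures are saved under pics/ and viewed, and the job is handed in when it is done.

Besides the shell and the picture viewer there is one more tool, called after ">>>" in YAML: its name, and indented under it one key for each argument. jog_arm: Moves the arm, as the interface text tells. Its arguments: {"type":"object","properties":{"rows":{"type":"array","items":{"type":"array","items":{"type":"number"}}},"force":{"type":"number"}},"required":["rows"]}

```bash
mkdir -p pics; cat > h.py <<'E'
from workcell import robot
import numpy as np, cv2
def look(names, cams=("scene","top"), tag="a"):
    for c in cams:
        p=robot.read_camera(c)
        cv2.imwrite(f"pics/{tag}_{c}.png",p["img"][:,:,::-1])
        np.save(f"pics/{tag}_{c}.npy",{k:v for k,v in p.items()},allow_pickle=True)
        for n in names:
            for d in robot.look_for(p,n)[:4]:
                u=d["centre"][0]*640;v=d["centre"][1]*480
                print(c,n,round(d["p"],2),round(u),round(v))
def load(tag,c): return np.load(f"pics/{tag}_{c}.npy",allow_pickle=True).item()
def ray(p,u,v):
    K=p["intrinsics"];R=cv2.Rodrigues(np.array(p["rvec"],float))[0];t=np.array(p["tvec"],float).ravel()
    d=R.T@np.linalg.inv(K)@np.array([u,v,1.]);return -R.T@t,d
def atz(p,u,v,z):
    o,d=ray(p,u,v);return o+d*(z-o[2])/d[2]
def tri(p1,a,p2,b):
    o1,d1=ray(p1,*a);o2,d2=ray(p2,*b);d1/=np.linalg.norm(d1);d2/=np.linalg.norm(d2)
    s=np.linalg.lstsq(np.c_[d1,-d2],o2-o1,rcond=None)[0];x=o1+s[0]*d1;y=o2+s[1]*d2
    return (x+y)/2,np.linalg.norm(x-y)
def proj(p,X):
    return cv2.projectPoints(np.array(X,float).reshape(-1,3),np.array(p["rvec"],float),np.array(p["tvec"],float),np.array(p["intrinsics"],float),None)[0].reshape(-1,2)
E
python3 - <<'E'
from h import *
s=robot.observe();print(s)
look(["punch","tray_tab","start_top","staple_box","tape_roll","remover"])
E
```

```text
{'time': 0.0, 'q': array([ 6.54884350e+01,  1.49364620e+01, -7.98571497e+00,  6.71898724e+01,
        2.69728471e-04,  8.99990068e+01]), 'dq': array([ 0.03525973, -0.01992566, -0.1336652 ,  0.030922  , -0.01553243,
       -0.02420343]), 'joint_efforts': array([ 1.14376515e-03, -4.05682468e+01,  2.53920203e+01,  1.88393419e-02,
        1.59743181e-04, -4.52187535e-06]), 'ee_pos': array([217.52786601, 477.06976761, 230.45851618]), 'tcp_rot': array([-1.79887951e+02, -2.71670299e-04,  1.55489428e+02]), 'force': array([ 0.57572587,  0.49831299, -0.40719773]), 'torque': array([-0.00329598, -0.01334206,  0.02707596]), 'opening': 85.42341531396667}
scene punch 0.8 430 262
scene punch 0.74 288 247
scene punch 0.36 345 239
scene tray_tab 0.75 286 248
scene tray_tab 0.56 180 225
scene start_top 0.48 428 260
scene staple_box 0.55 348 239
scene tape_roll 0.68 466 370
scene tape_roll 0.55 425 259
scene remover 0.75 315 289
scene remover 0.47 428 260
top punch 0.78 377 164
top tray_tab 0.86 285 263
top tray_tab 0.57 168 378
top staple_box 0.74 283 203
top tape_roll 0.59 487 206
```

View pics/a_scene.png

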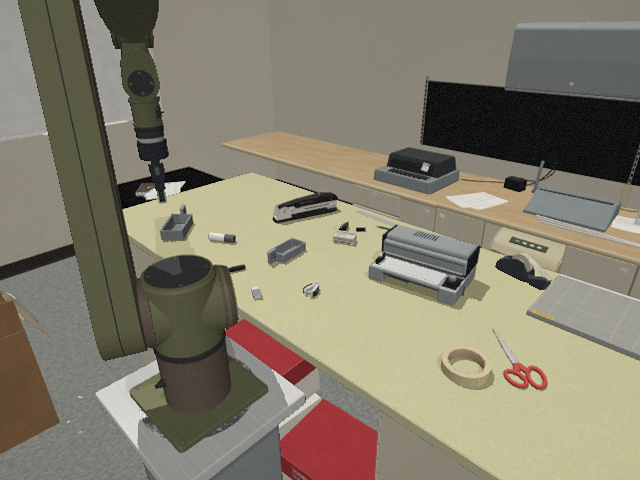

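View pics/a_top.png

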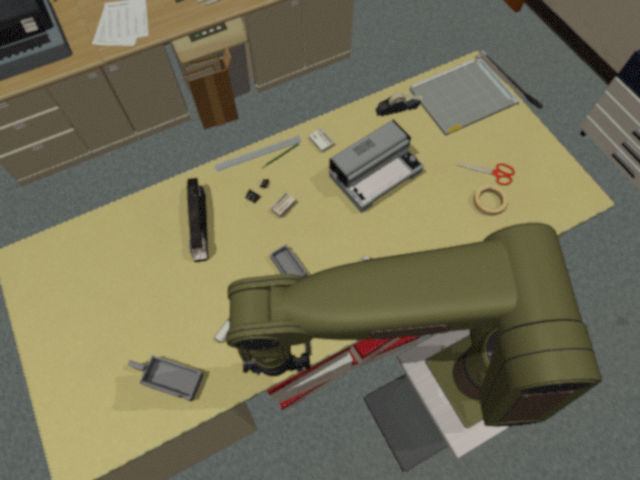

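The scene view shows two trays, at (178,228) and (287,251), with the punch at (430,262). The top view shows the trays at (172,378) and (289,262), the second partly hidden by the arm. I'll zoom in to measure.

```bash
python3 - <<'E'
from h import *
s=load("a","scene")["img"][:,:,::-1];t=load("a","top")["img"][:,:,::-1]
def cr(im,x0,y0,w,h,f): return cv2.resize(im[y0:y0+h,x0:x0+w],(400,300),interpolation=cv2.INTER_CUBIC)
o=np.vstack([np.hstack([cr(s,365,215,120,90,5),cr(s,255,225,80,60,5)]),np.hstack([cr(t,320,115,120,90,5),cr(t,250,235,80,60,5)])])
cv2.imwrite("pics/z1.png",o)
S=load("a","scene");T=load("a","top")
for n,a in dict(small=(288,265),big=(172,378),punch=(377,164)).items(): print(n,atz(T,*a,0))
for n,a in dict(small=(286,253),big=(178,228)).items(): print(n,atz(S,*a,0))
print(ray(S,0,0)[0],ray(T,0,0)[0])
E
```

```text
small [5.35679136e+02 3.10605586e+02 2.27373675e-13]
big [382.45502536 741.62655443   0.        ]
punch [ 726.2597819  -117.00698958    0.        ]
small [528.93372561 316.51689792   0.        ]
big [389.23478112 755.65582925   0.        ]
[-305.46115452 -648.07017189  679.84999015] [ -22.75299237  497.71916817 1402.65788851]
```

View pics/z1.png

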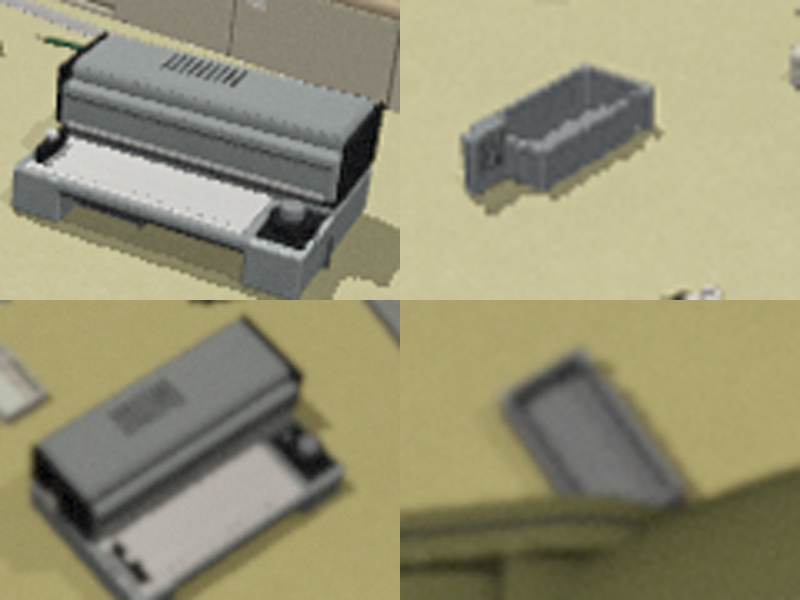

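```bash
python3 - <<'E'
from h import *
S=load("a","scene");T=load("a","top")
s=S["img"][:,:,::-1];t=T["img"][:,:,::-1]
print("tray tab bottom", atz(S,255+67/5,225+190/5,3), "front-right bottom",atz(S,255+143/5,225+190/5,0),"nose right bottom",atz(S,255+255/5,225+135/5,0))
print("nose top corners", atz(T,250+103/5,235+97/5,28),atz(T,250+183/5,235+50/5,28))
print("punch FL",atz(S,365+13/3.333,215+207/3.333,0),"FR",atz(S,365+293/3.333,215+291/3.333,0))
print("btn",tri(S,(365+290/3.333,215+207/3.333),T,(320+307/3.333,115+143/3.333)))
print(robot.read_camera("wrist")["T_tool_cam"], robot.read_camera("wrist")["intrinsics"])
E
```

```text
tray tab bottom [443.13284546 303.60213664   3.        ] front-right bottom [478.99253596 272.68866315   0.        ] nose right bottom [578.32624413 273.30914791   0.        ]
nose top corners [579.96837509 345.53232243  28.        ] [585.56988653 289.07203771  28.        ]
punch FL [593.92080007  24.2392028    0.        ] FR [ 644.67611742 -220.61041226    0.        ]
btn (array([ 659.23531452, -201.25537338,   64.39522598]), np.float64(0.2398775334994929))
[[-3.71279022e-04 -9.54439218e-01 -2.98405164e-01  7.64410431e+01]
 [ 9.99999931e-01 -3.53297801e-04 -1.14199498e-04  1.52573621e-01]
 [ 3.57059168e-06 -2.98405186e-01  9.54439283e-01 -1.42743218e+02]
 [ 0.00000000e+00  0.00000000e+00  0.00000000e+00  1.00000000e+00]] [[375.26604927   0.         316.22781435]
 [  0.         375.26604927 237.6388739 ]
 [  0.           0.           1.        ]]
```

>>> jog_arm:
  rows:
    - [0.033,-0.02,-0.004,0,0,0.06,0.085]
    - [0.066,-0.042,-0.008,0,0,0.13,0.085]
    - [0.099,-0.064,-0.012,0,0,0.2,0.085]
    - [0.132,-0.086,-0.016,0,0,0.27,0.085]
    - [0.165,-0.108,-0.02,0,0,0.34,0.085]
    - [0.198,-0.13,-0.024,0,0,0.41,0.085]
    - [0.228,-0.15,-0.028,0,0,0.47,0.085]
    - [0.252,-0.165,-0.031,0,0,0.515,0.085]
    - [0.252,-0.165,-0.031,0,0,0.515,0.085]
    - [0.252,-0.165,-0.031,0,0,0.515,0.085]
    - [0.252,-0.165,-0.031,0,0,0.515,0.085]

```text
time: 1.72
ee_pos: [469.4, 312.7, 200.2]
tcp_rot: [180.0, -0.1, -175.0]
force: [0.2, 0.6, 0.9]
opening: 84.7
```

```bash
cat >> h.py <<'E'
from scipy.spatial.transform import Rotation as Rn
def wrist(tag,names=()):
    s=robot.observe();p=robot.read_camera("wrist")
    R=Rn.from_euler("xyz",s["tcp_rot"],degrees=True).as_matrix()
    T=np.eye(4);T[:3,:3]=R;T[:3,3]=s["ee_pos"];C=T@np.array(p["T_tool_cam"]);I=np.linalg.inv(C)
    p["rvec"]=cv2.Rodrigues(I[:3,:3])[0].ravel();p["tvec"]=I[:3,3]
    cv2.imwrite(f"pics/{tag}_wrist.png",p["img"][:,:,::-1])
    np.save(f"pics/{tag}_wrist.npy",dict(p),allow_pickle=True)
    for n in names:
        for d in robot.look_for(p,n)[:3]: print(n,round(d["p"],2),d["centre"][0]*640,d["centre"][1]*480)
    print(s["time"],s["ee_pos"].round(1),s["tcp_rot"].round(2),s["q"].round(1),s["force"].round(2))
E
python3 - <<'E'
from h import *
wrist("b",["tray_tab"])
E
```

```text
tray_tab 0.91 310.91200000000003 269.28000000000003
1.7167 [469.4 312.7 200.2] [ 1.7999e+02 -5.0000e-02 -1.7504e+02] [33.7 19.6 -5.9 64.6  0.  28.7] [0.23 0.61 0.95]
```

View pics/b_wrist.png

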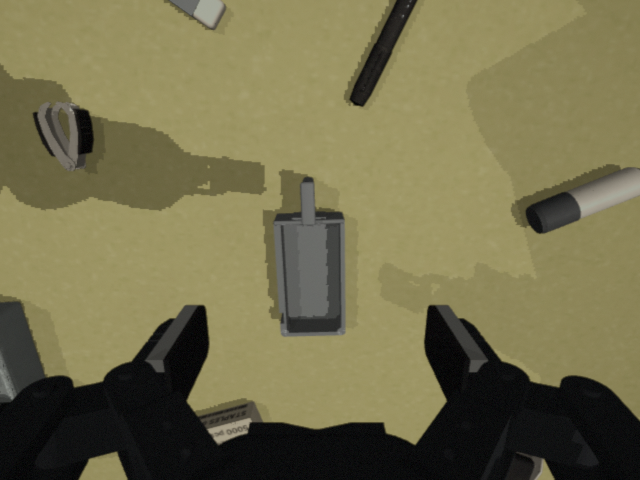

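```bash
python3 - <<'E'
from h import *
P=load("b","wrist")
im=P["img"][:,:,::-1][160:350,250:370];cv2.imwrite("pics/z2.png",cv2.resize(im,(360*1,570),interpolation=cv2.INTER_CUBIC))
for u,v,z in [(307,179,44),(308,224,44),(274,221,28),(343,221,28),(282,334,28),(344,334,28)]: print(atz(P,u,v,z).round(1))
E
```

```text
[438.2 302.9  44. ]
[475.1 306.6  44. ]
[479.3 277.1  28. ]
[474.2 336.7  28. ]
[590.2 290.6  28. ]
[585.1 349.6  28. ]
```

View pics/z2.png

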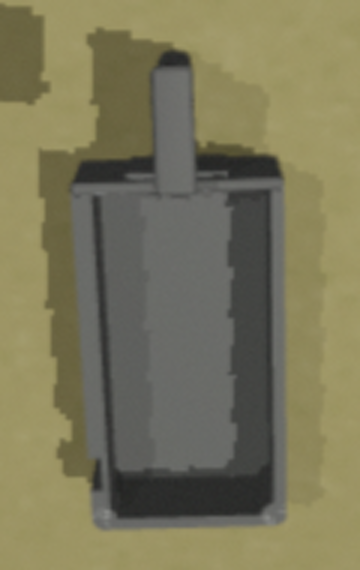

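>>> jog_arm:
  rows:
    - [-0.004,-0.003,-0.038,0,0,0.017,0.045]
    - [-0.012,-0.008,-0.076,0,0,0.017,0.045]
    - [-0.012,-0.008,-0.114,0,0,0.017,0.045]
    - [-0.012,-0.008,-0.15,0,0,0.017,0.045]
    - [-0.012,-0.008,-0.178,0,0,0.017,0.045]
    - [-0.012,-0.008,-0.19,0,0,0.017,0.045]
    - [-0.012,-0.008,-0.19,0,0,0.017,0.045]
    - [-0.012,-0.008,-0.19,0,0,0.017,0.045]
  force: 60

```text
time: 2.48
ee_pos: [456.6, 305.2, 10.1]
tcp_rot: [-180.0, -0.1, -173.9]
force: [0.4, -0.2, 0.5]
opening: 45.0
```

```bash
python3 - <<'E'
from h import *
wrist("c",["tray_tab"])
E
```

```text
tray_tab 0.77 314.62399999999997 373.824
2.4833 [456.6 305.2  10.1] [-1.7997e+02 -7.0000e-02 -1.7393e+02] [ 33.8  27.9 -24.3  37.8   0.   27.7] [ 0.43 -0.16  0.52]
```

View pics/c_wrist.png

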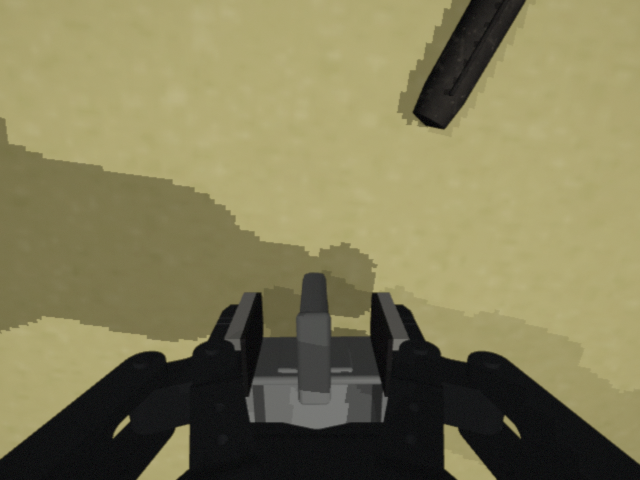

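The tab, (313,360), stands centred between the pads. I'll close the gripper and lift slightly.

>>> jog_arm:
  rows:
    - [0,0,0,0,0,0,0.0]
    - [0,0,0,0,0,0,0.0]
    - [0,0,0,0,0,0,0.0]
    - [0,0,0,0,0,0,0.0]
    - [0,0,0,0,0,0,0.0]
    - [0,0,0,0,0,0,0.0]
    - [0,0,0,0,0,0,0.0]
    - [0,0,0,0,0,0,0.0]
  force: 60

```text
time: 3.25
ee_pos: [458.6, 305.3, 11.6]
tcp_rot: [179.9, 0.1, -174.0]
force: [-1.2, 0.9, 6.8]
opening: 9.1
```

```bash
python3 - <<'E'
from h import *
s=robot.observe();print(s["time"],s["ee_pos"],s["tcp_rot"],s["opening"],s["force"])
S=load("a","scene");T=load("a","top")
s=S["img"][:,:,::-1];t=T["img"][:,:,::-1]
cv2.imwrite("pics/z3.png",cv2.resize(s[215:310,360:490],(780,570),interpolation=cv2.INTER_CUBIC))
cv2.imwrite("pics/z4.png",cv2.resize(t[115:215,320:440],(720,600),interpolation=cv2.INTER_CUBIC))
E
```

```text
3.25 [458.5824948  305.33582367  11.60285219] [ 1.79918913e+02  1.06493601e-01 -1.74028009e+02] 9.143829203819573 [-1.24491853  0.88650874  6.84607678]
```

View pics/z3.png

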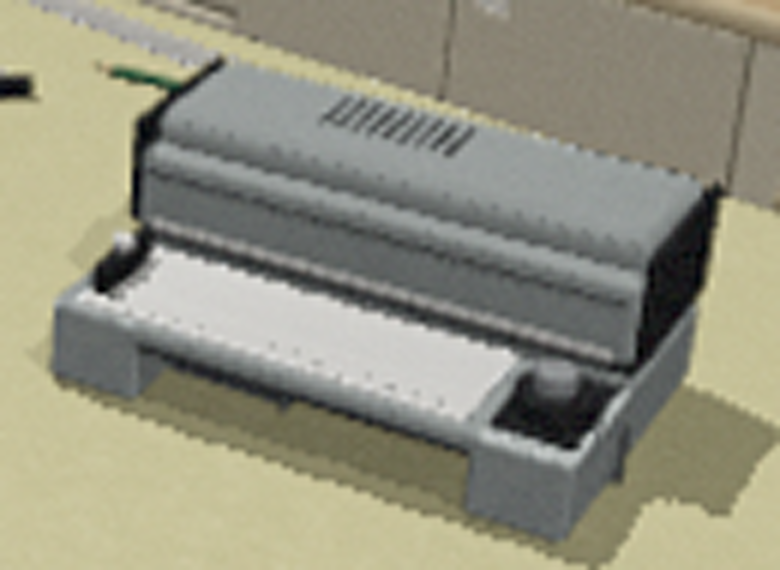

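View pics/z4.png

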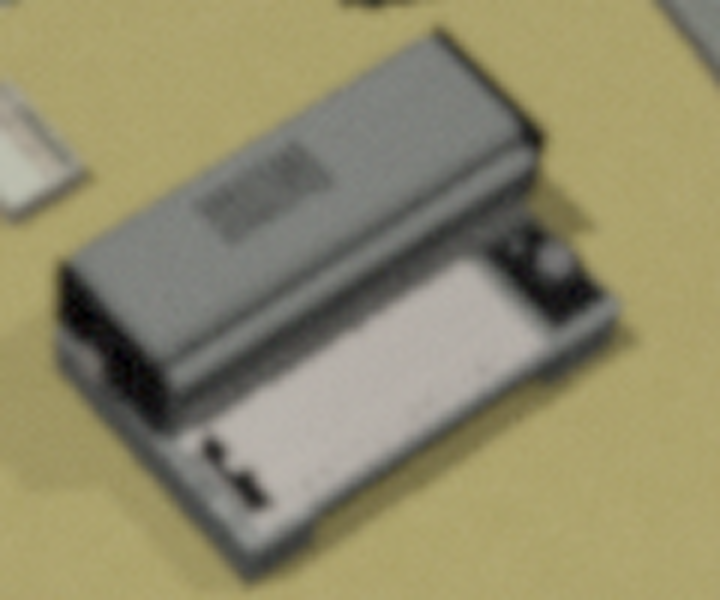

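```bash
python3 - <<'E'
from h import *
from scipy.optimize import least_squares
S=load("a","scene");T=load("a","top")
obs=[(0,53,378,0,130,0),(0,565,540,0,-130,0),(0,58,303,0,130,47),(0,575,455,0,-130,47),(0,137,397,0,82,0),(0,468,508,0,-82,0),
(1,250,553,0,130,47),(1,620,308,0,-130,47),(1,437,30,175,-130,112),(1,65,268,175,130,112)]
def res(q,full=False):
    c,s=np.cos(q[2]),np.sin(q[2]);r=[]
    for k,u,v,x,y,z in obs:
        P=(S,T)[k];o=(360,320)[k];pu=np.array([o+u/6,115*k+215*(1-k)+v/6])
        r.append(proj(P,[q[0]+c*x-s*y,q[1]+s*x+c*y,z])[0]-pu)
    return np.array(r) if full else np.ravel(r)
f=least_squares(res,[620,-98,0.2],loss="soft_l1");print(f.x[:2],np.degrees(f.x[2]));print(res(f.x,True).round(1))
b,e=tri(S,(360+555/6,215+370/6),T,(320+558/6,115+253/6));print(b,e)
c,s=np.cos(f.x[2]),np.sin(f.x[2]);d=b[:2]-f.x[:2];print("btn in punch",c*d[0]+s*d[1],-s*d[0]+c*d[1])
E
```

```text
[ 608.33762229 -104.35843789] 9.238300643741566
[[-1.2 -0. ]
 [-0.   1.5]
 [-1.4 -1.4]
 [ 0.6  0.7]
 [-0.6  1.6]
 [-1.3  1.1]
 [ 0.7 -1.1]
 [ 1.  -2.2]
 [-0.9 -3.1]
 [-2.2 -3. ]]
[ 658.29272002 -203.31920435   67.390103  ] 1.340353527949577
btn in punch 33.41987566676566 -105.69700562107037
```

>>> jog_arm:
  rows:
    - [0,0,0.03,0,0,0,0]
    - [0.0,-0.01,0.065,0,0,0,0]
    - [0.01,-0.04,0.09,0,0,0.01,0]
    - [0.02,-0.075,0.11,0,0,0.015,0]
    - [0.03,-0.112,0.125,0,0,0.02,0]
    - [0.04,-0.15,0.14,0,0,0.025,0]
    - [0.05,-0.187,0.15,0,0,0.03,0]
    - [0.06,-0.224,0.16,0,0,0.035,0]
    - [0.07,-0.261,0.175,0,0,0.04,0]
    - [0.08,-0.298,0.19,0,0,0.045,0]
    - [0.085,-0.335,0.2,0,0,0.05,0]
    - [0.087,-0.37,0.21,0,0,0.055,0]

```text
time: 4.25
ee_pos: [545.3, -67.7, 221.0]
tcp_rot: [-180.0, 0.0, -170.9]
force: [1.3, -0.7, -1.3]
opening: 9.1
```

>>> jog_arm:
  rows:
    - [0,-0.03,0,0,0,0,0]
    - [0,-0.04,0,0,0,0,0]
    - [0,-0.04,0,0,0,0,0]
    - [0,-0.04,0,0,0,0,0]
    - [0,-0.04,0,0,0,0,0]

```text
time: 4.67
ee_pos: [544.2, -104.3, 219.8]
tcp_rot: [179.9, -0.1, -170.8]
force: [-0.3, -0.0, -1.1]
opening: 8.8
```

```bash
python3 - <<'E'
from h import *
wrist("d",["start_top","tray_tab","punch"])
print(robot.observe()["opening"])
E
```

```text
start_top 0.88 187.90400000000002 326.49600000000004
tray_tab 0.98 315.584 349.488
punch 0.63 270.976 303.696
4.6667 [ 544.2 -104.3  219.8] [ 1.7993e+02 -7.0000e-02 -1.7084e+02] [-10.9  18.1  -5.1  66.9   0.  -20. ] [-0.28 -0.03 -1.07]
9.270577848921768
```

View pics/d_wrist.png

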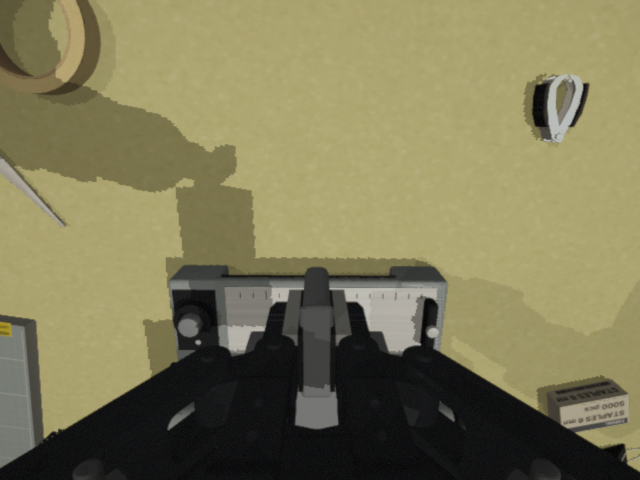

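```bash
python3 - <<'E'
from h import *
P=load("d","wrist")
im=P["img"][:,:,::-1]
cv2.imwrite("pics/z5.png",np.vstack([cv2.resize(im[255:355,160:260],(600,600),interpolation=cv2.INTER_CUBIC)]))
cv2.imwrite("pics/z6.png",np.vstack([cv2.resize(im[255:355,360:460],(600,600),interpolation=cv2.INTER_CUBIC)]))
E
```

```text
(no output)
```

View pics/z5.png

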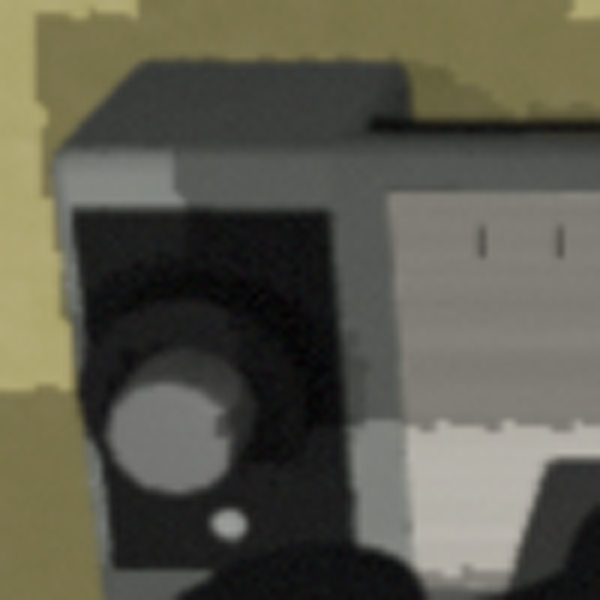

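View pics/z6.png

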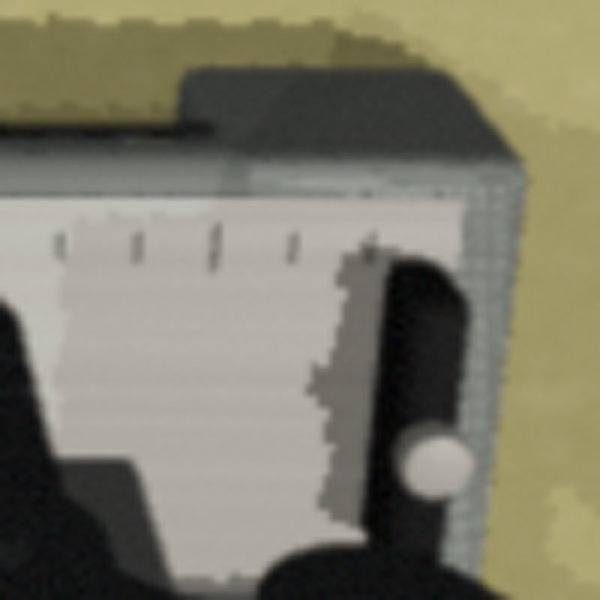

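```bash
python3 - <<'E'
from h import *
from scipy.optimize import least_squares
P=load("d","wrist");S=load("a","scene");T=load("a","top")
obs=[(160,148,62,0,-130,0),(160,405,65,0,-82,0),(160,57,152,0,-130,47),(360,445,72,0,130,0),(360,188,72,0,82,0),(360,522,168,0,130,47)]
def res(q,full=False):
    c,s=np.cos(q[2]),np.sin(q[2]);r=[]
    for o,u,v,x,y,z in obs:
        r.append(proj(P,[q[0]+c*x-s*y,q[1]+s*x+c*y,z])[0]-np.array([o+u/6,255+v/6]))
    return np.array(r) if full else np.ravel(r)
f=least_squares(res,[608,-104,0.16]);print(f.x[:2],np.degrees(f.x[2]));print(res(f.x,True).round(1))
w=(160+172/6,255+437/6)
c,s=np.cos(f.x[2]),np.sin(f.x[2])
print(tri(P,w,S,(360+555/6,215+370/6)),tri(P,w,T,(320+558/6,115+253/6)))
for z in (56,60,64,68):
    b=atz(P,*w,z);d=b[:2]-f.x[:2];print("btn",b.round(1),c*d[0]+s*d[1],-s*d[0]+c*d[1])
# tray tab top in picture
for a in [(316,268),(316,308),(316,393)]: print(a,atz(P,*a,220+35).round(1))
def W(x,y): return [round(f.x[0]+c*x-s*y,1),round(f.x[1]+s*x+c*y,1)]
print("tab pos for nose x=-25,y=-32:",W(-157,-32),"nose48",W(-84,-32),"home",W(-17,0))
E
```

```text
[ 611.00195367 -100.16264044] 8.591514376798685
[[-0.9 -1.2]
 [ 2.7 -1.3]
 [-3.   2.5]
 [ 0.6 -0.8]
 [-2.8 -1.2]
 [ 3.3  2.1]]
(array([ 662.58688417, -200.95911238,   64.18587049]), np.float64(0.3912047998220375)) (array([ 651.33455398, -196.11965955,   81.99921966]), np.float64(0.22871085420503476))
btn [ 668.1 -203.4   56. ] 41.025131896299676 -110.62538377414515
btn [ 665.5 -202.3   60. ] 38.62616946489139 -109.11721260997999
btn [ 662.9 -201.2   64. ] 36.22720703348332 -107.60904144581485
btn [ 660.3 -200.    68. ] 33.82824460207503 -106.10087028164966
(316, 268) [ 511.7 -109.6  255. ]
(316, 308) [ 525.3 -107.4  255. ]
(316, 393) [ 557.5 -102.2  255. ]
tab pos for nose x=-25,y=-32: [np.float64(460.5), np.float64(-155.3)] nose48 [np.float64(532.7), np.float64(-144.4)] home [np.float64(594.2), np.float64(-102.7)]
```

```bash
python3 - <<'E'
from h import *
from scipy.optimize import least_squares
P=load("d","wrist")
obs=[(160,148,62,0,-130,0),(160,405,65,0,-82,0),(360,445,72,0,130,0),(360,188,72,0,82,0)]
for o,u,v,*_ in obs: print(atz(P,o+u/6,255+v/6,0).round(1))
print(atz(P,217,321/1,47).round(1))
def res(q):
    c,s=np.cos(q[2]),np.sin(q[2]);r=[]
    for o,u,v,x,y,z in obs:
        r.append(proj(P,[q[0]+c*x-s*y,q[1]+s*x+c*y,z])[0]-np.array([o+u/6,255+v/6]))
    return np.ravel(r)
f=least_squares(res,[608,-104,0.16]);print(f.x[:2],np.degrees(f.x[2]))
p=f.x;c,s=np.cos(p[2]),np.sin(p[2])
def W(x,y): return [round(p[0]+c*x-s*y,1),round(p[1]+s*x+c*y,1)]
print("nose x=-25,y=-32:",W(-157,-32),"nose48",W(-84,-32),"home",W(-17,0))
E
```

```text
[ 631.6 -227.7    0. ]
[ 625.2 -183.9    0. ]
[592.6  28.    0. ]
[599.6 -15.9   0. ]
[ 662.4 -180.    47. ]
[612.17103758 -99.8977436 ] 8.676765454381204
nose x=-25,y=-32: [np.float64(461.8), np.float64(-155.2)] nose48 [np.float64(534.0), np.float64(-144.2)] home [np.float64(595.4), np.float64(-102.5)]
```

>>> jog_arm:
  rows:
    - [-0.03,-0.02,-0.015,0,0,-0.008,0]
    - [-0.06,-0.04,-0.03,0,0,-0.008,0]
    - [-0.078,-0.048,-0.06,0,0,-0.008,0]
    - [-0.083,-0.05,-0.098,0,0,-0.008,0]
    - [-0.083,-0.05,-0.136,0,0,-0.008,0]
    - [-0.083,-0.05,-0.172,0,0,-0.008,0]
    - [-0.083,-0.05,-0.196,0,0,-0.008,0]
    - [-0.083,-0.05,-0.208,0,0,-0.008,0]
    - [-0.083,-0.05,-0.208,0,0,-0.008,0]
    - [-0.083,-0.05,-0.208,0,0,-0.008,0]

```text
time: 5.7
ee_pos: [461.5, -154.5, 11.8]
tcp_rot: [180.0, -0.1, -171.3]
force: [0.6, -1.0, -1.7]
opening: 9.4
```

```bash
python3 - <<'E'
from h import *
wrist("e",["start_top","tray_tab"])
p=robot.read_camera("scene");im=p["img"][:,:,::-1]
cv2.imwrite("pics/e_scene.png",cv2.resize(im[200:320,330:490],(800,600),interpolation=cv2.INTER_CUBIC))
E
```

```text
tray_tab 0.7 316.288 346.896
5.7 [ 461.5 -154.5   11.8] [ 1.7997e+02 -6.0000e-02 -1.7127e+02] [-18.5  23.1 -33.1  33.9   0.  -27.2] [ 0.61 -1.04 -1.67]
```

View pics/e_wrist.png

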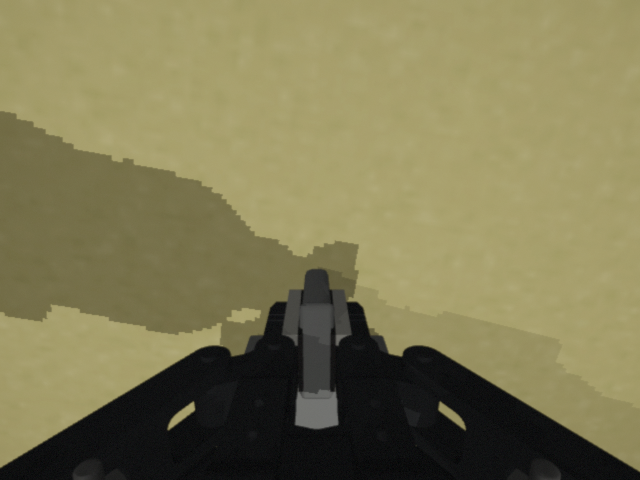

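View pics/e_scene.png

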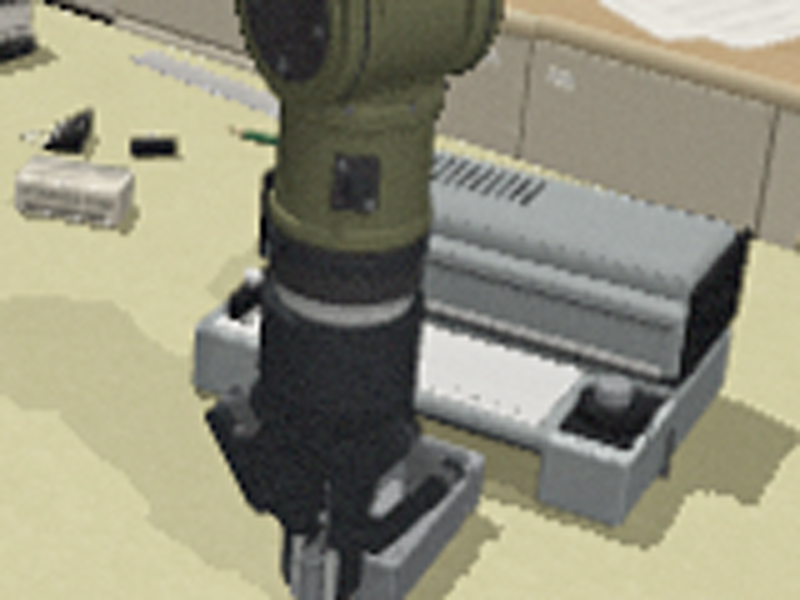

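>>> jog_arm:
  rows:
    - [0.015,0.0023,0,0,0,0,0]
    - [0.03,0.0046,0,0,0,0,0]
    - [0.042,0.0064,0,0,0,0,0]
    - [0.05,0.0076,0,0,0,0,0]
    - [0.058,0.0089,0,0,0,0,0]
    - [0.065,0.0099,0,0,0,0,0]
    - [0.07,0.0107,0,0,0,0,0]
    - [0.072,0.011,0,0,0,0,0]
    - [0.072,0.011,0,0,0,0,0]

```text
time: 6.65
ee_pos: [486.9, -149.2, 7.6]
tcp_rot: [-179.8, -4.9, -171.8]
force: [-76.9, -26.3, 50.0]
opening: 8.9
```

>>> jog_arm:
  rows:
    - [-0.03,-0.0046,0,0,0,0,0]
    - [-0.06,-0.0091,0,0,0,0,0]
    - [-0.082,-0.0125,0,0,0,0,0]
    - [-0.082,-0.0125,0,0,0,0,0]
    - [-0.082,-0.0125,0,0,0,0,0]

```text
time: 7.07
ee_pos: [450.7, -156.8, 12.7]
tcp_rot: [180.0, 0.0, -171.4]
force: [0.5, -0.4, -1.7]
opening: 9.5
```

```bash
python3 - <<'E'
from h import *
wrist("f",["start_top","tray_tab"])
p=robot.read_camera("scene");im=p["img"][:,:,::-1]
cv2.imwrite("pics/f_scene.png",cv2.resize(im[200:320,330:490],(800,600),interpolation=cv2.INTER_CUBIC))
p=robot.read_camera("top");im=p["img"][:,:,::-1]
cv2.imwrite("pics/f_top.png",cv2.resize(im[90:300,220:500],(800,600),interpolation=cv2.INTER_CUBIC))
E
```

```text
7.0667 [ 450.7 -156.8   12.7] [ 179.99    0.   -171.4 ] [-19.2  22.2 -34.4  33.3   0.  -27.8] [ 0.5  -0.41 -1.66]
```

View pics/f_wrist.png

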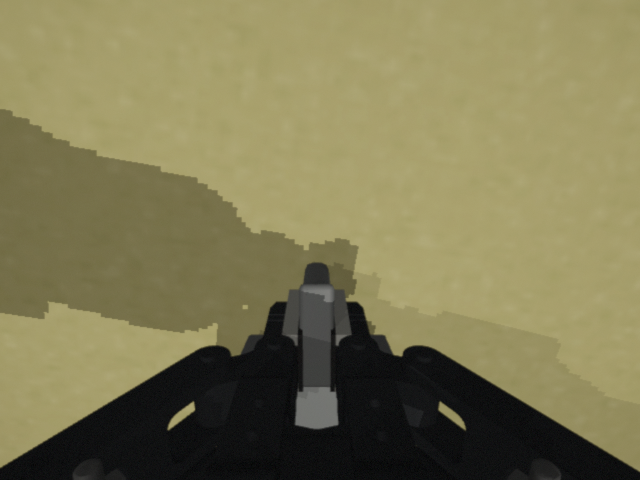

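View pics/f_scene.png

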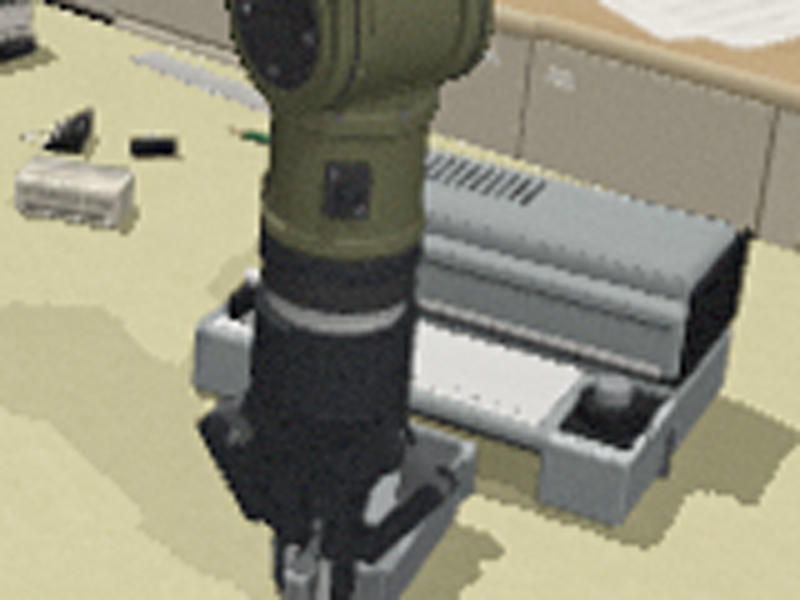

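View pics/f_top.png

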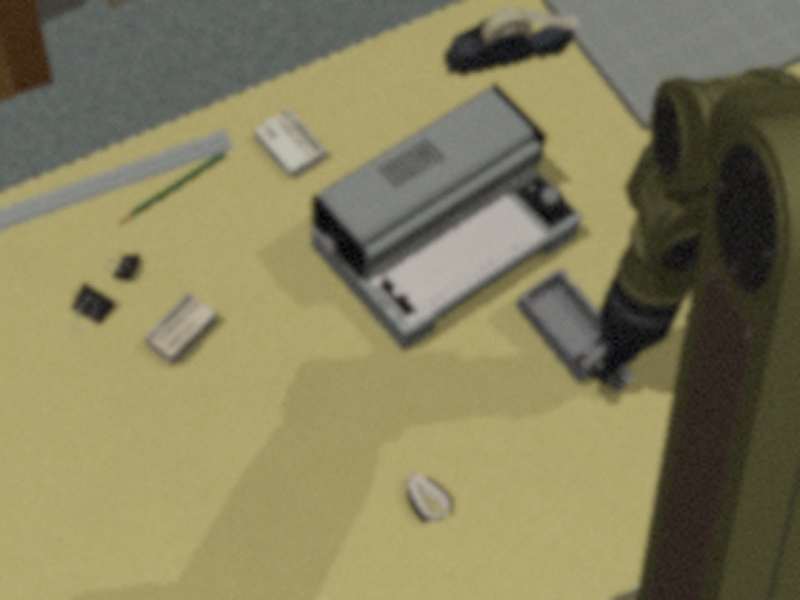

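>>> jog_arm:
  rows:
    - [0,0,0,0,0,0,0.02]
    - [0,0,0,0,0,0,0.02]
    - [0,0,-0.001,0,0,0,0.02]
    - [0,0,-0.001,0,0,0,0.02]
    - [0,0,-0.001,0,0,0,0.02]
  force: 20

```text
time: 7.73
ee_pos: [451.9, -156.8, 11.2]
tcp_rot: [180.0, 0.0, -171.3]
force: [0.0, 0.5, 0.6]
opening: 20.0
```

```bash
cat >> h.py <<'E'
def snap(tag):
    wrist(tag)
    w=load(tag,"wrist")["img"][:,:,::-1][240:420,220:420]
    p=robot.read_camera("scene");im=p["img"][:,:,::-1]
    cv2.imwrite(f"pics/{tag}_both.png",np.hstack([cv2.resize(im[240:320,370:450],(400,400),interpolation=cv2.INTER_CUBIC),cv2.resize(w,(400,360)).copy() if 0 else cv2.resize(w,(400,400))]))
E
python3 - <<'E'
from h import *
snap("g")
E
```

```text
7.7333 [ 451.9 -156.8   11.2] [ 180.      0.   -171.33] [-19.1  22.5 -34.4  33.2   0.  -27.8] [0.   0.53 0.56]
```

View pics/g_both.png

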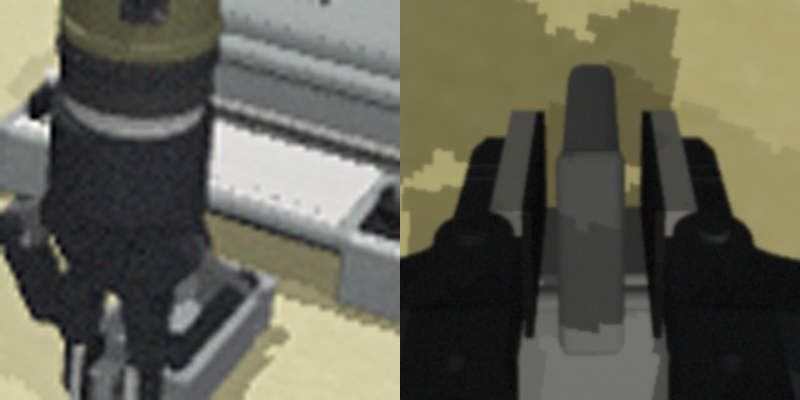

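```bash
python3 - <<'E'
from h import *
P=load("g","wrist")
a=atz(P,220+590/2-200+0,240+150*.45,44);b=atz(P,315,240+353*.45,44);a=atz(P,315,240+150*.45,44);print(a,b,(a+b)/2)
E
```

```text
[ 434.07166738 -159.80088356   44.        ] [ 469.7272339  -154.41285214   44.        ] [ 451.89945064 -157.10686785   44.        ]
```

>>> jog_arm:
  rows:
    - [0,0,0,0,0,0,0.012]
    - [0,0,0.0003,0,0,0,0.006]
    - [0,0,0.0008,0,0,0,0.0]
    - [0,0,0.0012,0,0,0,0.0]
    - [0,0,0.0015,0,0,0,0.0]
    - [0,0,0.0015,0,0,0,0.0]
  force: 20

```text
time: 8.33
ee_pos: [451.7, -156.8, 12.8]
tcp_rot: [180.0, -0.0, -171.3]
force: [0.4, 0.7, -1.8]
opening: 9.8
```

```bash
python3 - <<'E'
from h import *
snap("h")
E
```

```text
8.3333 [ 451.7 -156.8   12.8] [ 1.8000e+02 -1.0000e-02 -1.7134e+02] [-19.1  22.3 -34.3  33.4  -0.  -27.8] [ 0.44  0.7  -1.82]
```

View pics/h_both.png

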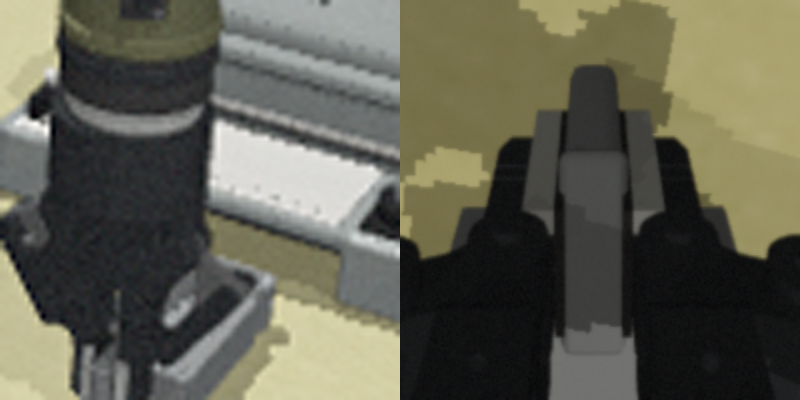

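>>> jog_arm:
  rows:
    - [0.01,0.0015,0,0,0,0,0]
    - [0.02,0.003,0,0,0,0,0]
    - [0.028,0.0043,0,0,0,0,0]
    - [0.034,0.0052,0,0,0,0,0]
    - [0.039,0.006,0,0,0,0,0]
    - [0.043,0.0066,0,0,0,0,0]
  force: 35

```text
time: 8.93
ee_pos: [495.8, -150.0, 12.7]
tcp_rot: [-180.0, 0.0, -171.3]
force: [1.7, -0.7, -1.6]
opening: 9.7
```

>>> jog_arm:
  rows:
    - [0.009,0.0014,0,0,0,0,0]
    - [0.018,0.0027,0,0,0,0,0]
    - [0.026,0.004,0,0,0,0,0]
    - [0.033,0.005,0,0,0,0,0]
    - [0.038,0.0058,0,0,0,0,0]
    - [0.038,0.0058,0,0,0,0,0]

```text
time: 9.43
ee_pos: [534.6, -144.4, 12.9]
tcp_rot: [-180.0, 0.1, -171.3]
force: [0.7, 0.1, -1.3]
opening: 9.6
```

>>> jog_arm:
  rows:
    - [-0.0007,0.0045,0,0,0,0,0]
    - [-0.0013,0.0089,0,0,0,0,0]
    - [-0.0018,0.0119,0,0,0,0,0]
    - [-0.0021,0.0138,0,0,0,0,0]

```text
time: 9.77
ee_pos: [529.8, -129.9, 12.7]
tcp_rot: [180.0, -0.1, -171.3]
force: [-0.5, -0.2, -1.9]
opening: 9.4
```

>>> jog_arm:
  rows:
    - [-0.0003,0.002,0,0,0,0,0]
    - [-0.0006,0.004,0,0,0,0,0]
    - [-0.0009,0.006,0,0,0,0,0]

```text
time: 10.02
ee_pos: [529.6, -124.7, 12.9]
tcp_rot: [-180.0, -0.0, -171.4]
force: [-0.6, -3.3, -1.9]
opening: 9.0
```

>>> jog_arm:
  rows:
    - [0,0,0,0,0,0,0]
    - [0,0,0,0,0,0,0]
    - [-0.0002,0.001,0,0,0,0,0]
    - [-0.0002,0.001,0,0,0,0,0]

```text
time: 10.35
ee_pos: [529.5, -124.4, 12.9]
tcp_rot: [-179.9, -0.0, -171.4]
force: [-0.2, -4.8, -0.8]
opening: 9.8
```

>>> jog_arm:
  rows:
    - [0.006,0.0009,0,0,0,0,0]
    - [0.012,0.0018,0,0,0,0,0]
    - [0.018,0.0027,0,0,0,0,0]
    - [0.022,0.0033,0,0,0,0,0]

```text
time: 10.68
ee_pos: [551.7, -121.2, 12.6]
tcp_rot: [-179.9, -0.1, -171.4]
force: [-1.3, -5.5, -1.1]
opening: 9.3
```

>>> jog_arm:
  rows:
    - [0.006,0.0009,0,0,0,0,0]
    - [0.012,0.0018,0,0,0,0,0]
    - [0.018,0.0027,0,0,0,0,0]
    - [0.022,0.0033,0,0,0,0,0]

```text
time: 11.02
ee_pos: [571.7, -118.5, 12.2]
tcp_rot: [-179.9, -0.3, -171.4]
force: [-8.6, -8.5, 1.2]
opening: 9.3
```

>>> jog_arm:
  rows:
    - [0.006,0.0009,0,0,0,0,0]
    - [0.012,0.0018,0,0,0,0,0]
    - [0.016,0.0024,0,0,0,0,0]
    - [0.018,0.0027,0,0,0,0,0]
  force: 50

```text
time: 11.35
ee_pos: [588.5, -116.4, 12.2]
tcp_rot: [-179.8, -0.4, -171.4]
force: [-6.9, -9.1, 0.4]
opening: 9.2
```

>>> jog_arm:
  rows:
    - [0.003,0.0005,0,0,0,0,0]
    - [0.006,0.0009,0,0,0,0,0]
    - [0.008,0.0012,0,0,0,0,0]
    - [0.008,0.0012,0,0,0,0,0]

```text
time: 11.68
ee_pos: [592.7, -115.6, 11.8]
tcp_rot: [-179.8, -0.8, -171.4]
force: [-14.3, -9.8, 6.9]
opening: 9.5
```

>>> jog_arm:
  rows:
    - [0.002,0.0003,0,0,0,0,0]
    - [0.004,0.0006,0,0,0,0,0]
    - [0.004,0.0006,0,0,0,0,0]

```text
time: 11.93
ee_pos: [592.7, -115.6, 11.4]
tcp_rot: [-179.8, -1.2, -171.5]
force: [-20.8, -12.7, 11.9]
opening: 9.0
```

```bash
python3 - <<'E'
from h import *
snap("i")
p=robot.read_camera("top");im=p["img"][:,:,::-1]
cv2.imwrite("pics/i_top.png",cv2.resize(im[110:230,310:470],(800,600),interpolation=cv2.INTER_CUBIC))
E
```

```text
11.9333 [ 592.7 -115.6   11.4] [-179.82   -1.18 -171.47] [-10.7  32.7 -14.7  43.7  -0.6 -19.3] [-20.8  -12.75  11.89]
```

View pics/i_both.png

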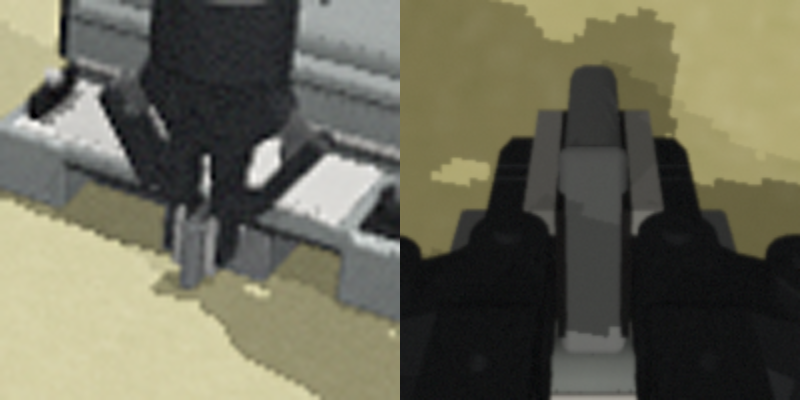

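View pics/i_wrist.png

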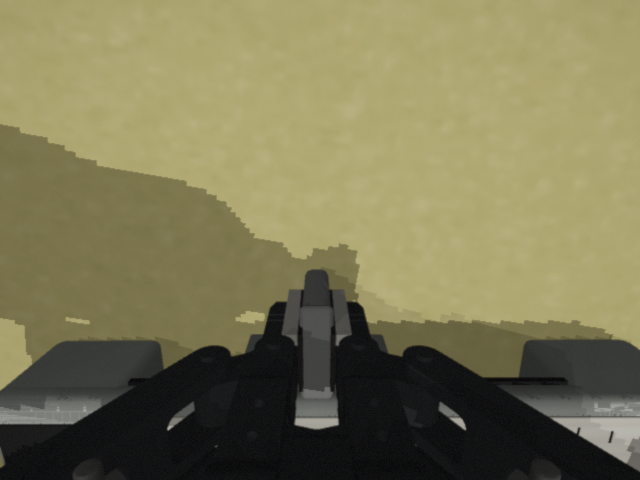

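View pics/i_top.png

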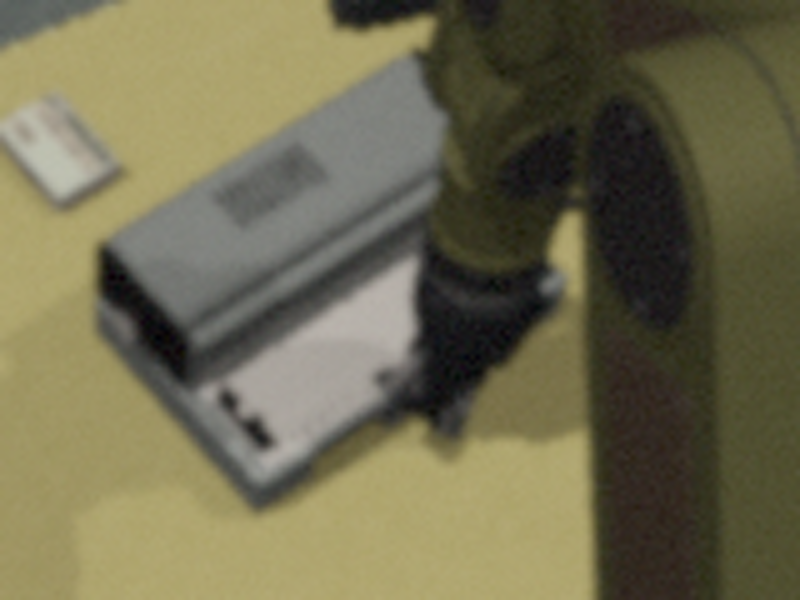

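```bash
python3 - <<'E'
from h import *
P=load("i","wrist")
c,s=np.cos(np.radians(8.68)),np.sin(np.radians(8.68))
def pf(a):d=a[:2]-np.array([612.2,-99.9]);return (c*d[0]+s*d[1]).round(1),(-s*d[0]+c*d[1]).round(1)
for n,u,v,z in [("legRout",68,342,0),("legRin",158,341,0),("legLin",525,340,0),("legLout",630,342,0),("tabtail",316,307.5,44),("tabfront",316,397.5,44)]:
    print(n,atz(P,u,v,z).round(1),pf(atz(P,u,v,z)))
im=P["img"][:,:,::-1]
cv2.imwrite("pics/z7.png",cv2.resize(im[330:450,240:400],(800,600),interpolation=cv2.INTER_CUBIC))
cv2.imwrite("pics/z8.png",np.hstack([cv2.resize(im[320:440,0:170],(400,300)),cv2.resize(im[320:440,470:640],(400,300))]))
E
```

```text
legRout [ 632.8 -227.7    0. ] (np.float64(1.1), np.float64(-129.4))
legRin [ 625.9 -185.7    0. ] (np.float64(0.6), np.float64(-86.9))
legLin [599.7 -15.5   0. ] (np.float64(0.3), np.float64(85.3))
legLout [593.3  33.4   0. ] (np.float64(1.5), np.float64(134.6))
tabtail [ 575.7 -118.    44. ] (np.float64(-38.8), np.float64(-12.4))
tabfront [ 610.4 -112.8   44. ] (np.float64(-3.7), np.float64(-12.5))
```

View pics/z7.png

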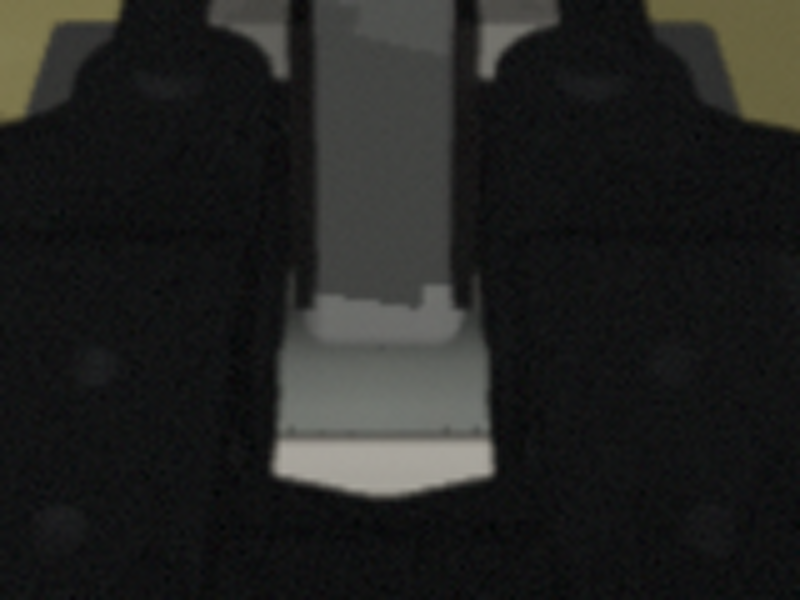

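View pics/z8.png

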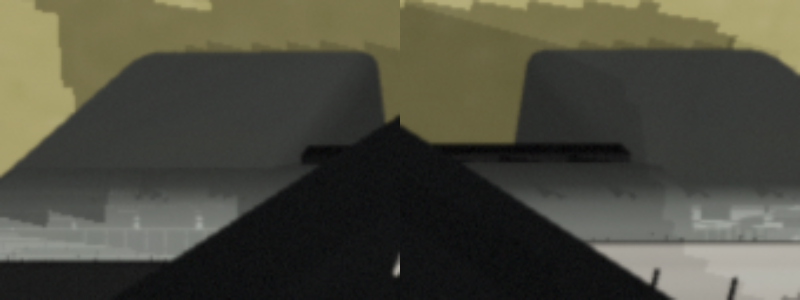

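>>> jog_arm:
  rows:
    - [0.0,-0.001,0.001,0,0,0,0]
    - [0.0003,-0.002,0.002,0,0,0,0]
    - [0.0003,-0.002,0.002,0,0,0,0]

```text
time: 12.33
ee_pos: [592.8, -115.6, 12.0]
tcp_rot: [179.9, -1.2, -171.4]
force: [-18.4, -8.5, 3.5]
opening: 9.4
```

>>> jog_arm:
  rows:
    - [0.001,-0.001,0.001,0,0,0,0]
    - [0.002,-0.002,0.001,0,0,0,0]
    - [0.003,-0.002,0.001,0,0,0,0]
    - [0.003,-0.002,0.001,0,0,0,0]

```text
time: 12.67
ee_pos: [592.7, -115.6, 12.2]
tcp_rot: [179.7, -1.5, -171.4]
force: [-22.1, -3.8, 5.3]
opening: 9.1
```

```bash
python3 - <<'E'
from h import *
P=load("i","wrist")
c,s=np.cos(np.radians(8.68)),np.sin(np.radians(8.68))
def W(x,y,z): return [612.2+c*x-s*y,-99.9+s*x+c*y,z]
for x in (-4,0,4):
  for z in (0,30,34,44,47): print(x,z,proj(P,[W(x,-82,z),W(x,-12.5,z),W(x,82,z)]).round(1).tolist())
E
```

```text
-4 0 [[167.4, 332.3], [316.2, 332.1], [519.3, 331.8]]
-4 30 [[137.9, 372.3], [316.0, 372.1], [559.2, 371.9]]
-4 34 [[133.0, 378.9], [316.0, 378.7], [565.8, 378.5]]
-4 44 [[119.7, 397.0], [315.9, 396.8], [583.8, 396.6]]
-4 47 [[115.3, 402.9], [315.9, 402.8], [589.7, 402.6]]
0 0 [[168.3, 339.8], [316.3, 339.6], [518.0, 339.4]]
0 30 [[139.2, 381.1], [316.1, 380.9], [557.4, 380.7]]
0 34 [[134.5, 387.8], [316.1, 387.7], [563.8, 387.5]]
0 44 [[121.4, 406.4], [316.0, 406.3], [581.6, 406.1]]
0 47 [[117.1, 412.5], [315.9, 412.4], [587.4, 412.2]]
4 0 [[169.3, 347.3], [316.3, 347.1], [516.8, 346.9]]
4 30 [[140.6, 389.7], [316.1, 389.6], [555.6, 389.3]]
4 34 [[135.9, 396.6], [316.1, 396.5], [562.0, 396.3]]
4 44 [[123.0, 415.7], [316.0, 415.6], [579.4, 415.4]]
4 47 [[118.8, 421.9], [316.0, 421.8], [585.2, 421.7]]
```

>>> jog_arm:
  rows:
    - [-0.002,-0.0003,0,0,0,0,0]
    - [-0.004,-0.0006,0,0,0,0,0]
    - [-0.006,-0.0009,0,0,0,0,0]
    - [-0.006,-0.0009,0,0,0,0,0]

```text
time: 13.0
ee_pos: [592.9, -115.9, 12.6]
tcp_rot: [179.7, -0.8, -171.3]
force: [-9.6, -0.9, -4.1]
opening: 9.2
```

>>> jog_arm:
  rows:
    - [-0.002,-0.0003,-0.0005,0,0,0,0]
    - [-0.004,-0.0006,-0.001,0,0,0,0]
    - [-0.006,-0.0009,-0.001,0,0,0,0]
    - [-0.006,-0.0009,-0.001,0,0,0,0]

```text
time: 13.33
ee_pos: [593.2, -117.1, 14.0]
tcp_rot: [179.8, -0.2, -171.3]
force: [-4.1, 3.1, -3.6]
opening: 9.2
```

>>> jog_arm:
  rows:
    - [-0.001,0.0005,-0.0005,0,0,0,0]
    - [-0.002,0.0008,-0.001,0,0,0,0]
    - [-0.003,0.0008,-0.001,0,0,0,0]
    - [-0.003,0.0008,-0.001,0,0,0,0]

```text
time: 13.67
ee_pos: [593.1, -117.2, 14.1]
tcp_rot: [180.0, 0.1, -171.3]
force: [-0.1, 2.7, -5.1]
opening: 9.6
```

>>> jog_arm:
  rows:
    - [-0.001,0,-0.0005,0,0,0,0]
    - [-0.002,-0.0003,-0.001,0,0,0,0]
    - [-0.002,-0.0003,-0.001,0,0,0,0]

```text
time: 13.92
ee_pos: [592.6, -117.7, 13.6]
tcp_rot: [-180.0, 0.3, -171.3]
force: [4.8, 2.9, -4.3]
opening: 9.6
```

>>> jog_arm:
  rows:
    - [0.001,0,-0.0005,0,0,0,0]
    - [0.002,0.0003,-0.001,0,0,0,0]
    - [0.002,0.0003,-0.001,0,0,0,0.01]
    - [0.002,0.0003,-0.001,0,0,0,0.02]
    - [0.002,0.0003,-0.001,0,0,0,0.03]
    - [0.002,0.0003,-0.001,0,0,0,0.03]
    - [0.002,0.0003,-0.001,0,0,0,0.03]

```text
time: 14.5
ee_pos: [591.7, -118.0, 11.9]
tcp_rot: [-180.0, -0.0, -171.4]
force: [-0.3, 0.1, -1.0]
opening: 29.5
```

>>> jog_arm:
  rows:
    - [0,0,0.02,0,0,0,0.03]
    - [-0.01,0,0.05,0,0,0,0.03]
    - [-0.035,0,0.085,0,0,0,0.03]
    - [-0.06,0,0.12,0,0,0,0.02]
    - [-0.075,0,0.155,0,0,0,0.02]
    - [-0.08,0,0.17,0,0,0,0.0]
    - [-0.08,0,0.17,0,0,0,0.0]
    - [-0.08,0,0.17,0,0,0,0.0]
    - [-0.08,0,0.17,0,0,0,0.0]
    - [-0.08,0,0.17,0,0,0,0.0]

```text
time: 15.33
ee_pos: [511.3, -117.4, 180.1]
tcp_rot: [179.9, -0.2, -171.3]
force: [-0.4, -0.6, 0.2]
opening: 0.1
```

```bash
python3 - <<'E'
from h import *
wrist("k",["start_top","tray_tab"])
p=robot.read_camera("scene");im=p["img"][:,:,::-1]
np.save("pics/k_scene.npy",dict(p),allow_pickle=True)
cv2.imwrite("pics/k_scene.png",cv2.resize(im[215:305,370:490],(800,600),interpolation=cv2.INTER_CUBIC))
im=load("k","wrist")["img"][:,:,::-1]
E
```

```text
start_top 0.7 278.016 311.712
tray_tab 0.9 278.52799999999996 313.392
15.3333 [ 511.3 -117.4  180.1] [ 1.7995e+02 -1.5000e-01 -1.7133e+02] [-12.9  16.5 -13.5  60.1  -0.  -21.6] [-0.36 -0.63  0.19]
```

View pics/k_scene.png

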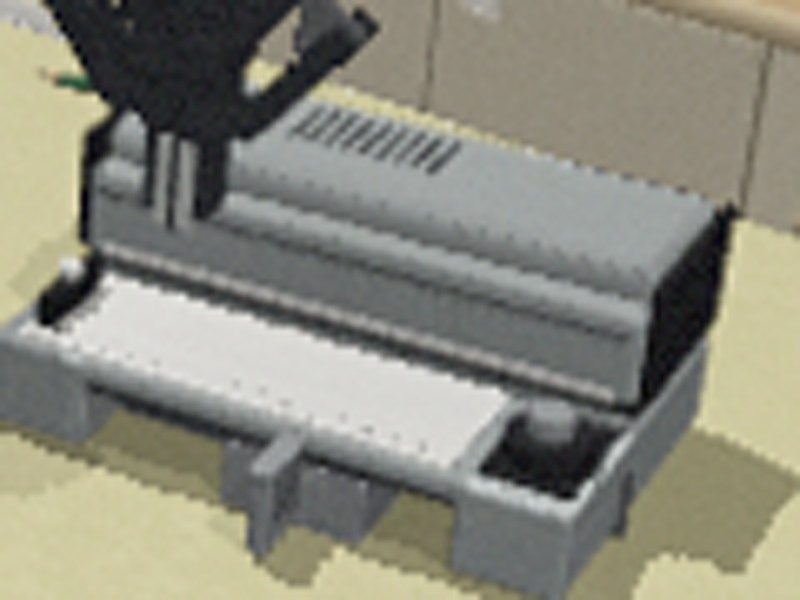

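View pics/k_wrist.png

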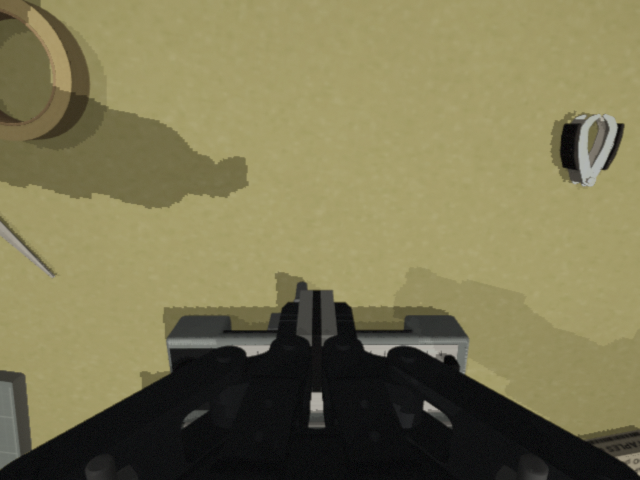

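>>> jog_arm:
  rows:
    - [0,-0.03,0.018,0,0,0,0]
    - [0,-0.06,0.036,0,0,0,0]
    - [0,-0.085,0.05,0,0,0,0]
    - [0,-0.085,0.05,0,0,0,0]
    - [0,-0.085,0.05,0,0,0,0]
    - [0,-0.085,0.05,0,0,0,0]

```text
time: 16.03
ee_pos: [511.5, -202.1, 230.9]
tcp_rot: [179.9, -0.1, -171.4]
force: [-1.0, 0.1, 0.6]
opening: 0.2
```

```bash
python3 - <<'E'
from h import *
wrist("l",["start_top","tray_tab"])
im=load("l","wrist")["img"][:,:,::-1]
cv2.imwrite("pics/l1.png",cv2.resize(im[230:350,380:540],(800,600),interpolation=cv2.INTER_CUBIC))
S=load("k","scene");im=S["img"][:,:,::-1]
cv2.imwrite("pics/l2.png",cv2.resize(im[260:305,375:465],(800,400),interpolation=cv2.INTER_CUBIC))
E
```

```text
tray_tab 0.89 384.896 298.704
tray_tab 0.17 470.208 340.512
16.0333 [ 511.5 -202.1  230.9] [ 1.7993e+02 -8.0000e-02 -1.7135e+02] [-21.6  17.4  -4.4  68.3   0.  -30.2] [-0.96  0.09  0.6 ]
```

View pics/l_wrist.png

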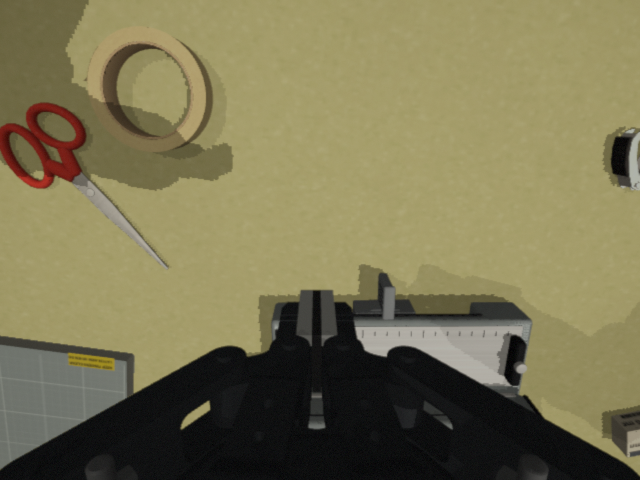

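View pics/l1.png

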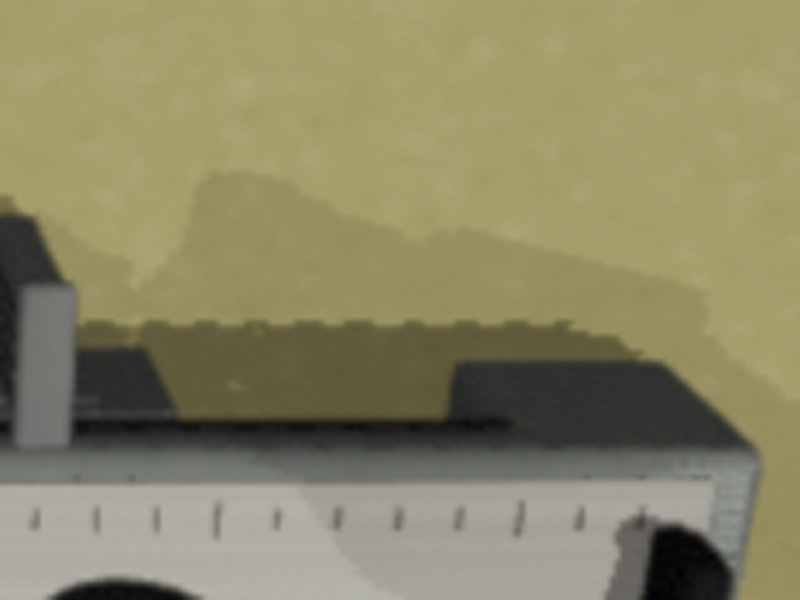

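View pics/l2.png

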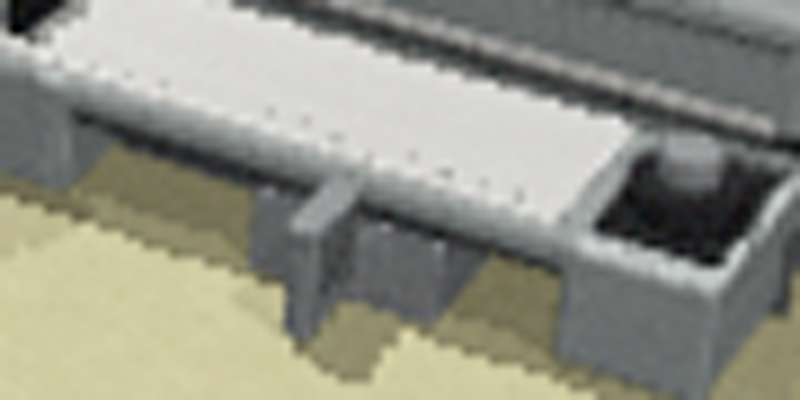

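>>> jog_arm:
  rows:
    - [0.0,0.03,-0.02,0,0,0,0]
    - [0.01,0.06,-0.04,0,0,0,0]
    - [0.02,0.079,-0.07,0,0,0,0]
    - [0.02,0.079,-0.11,0,0,0,0]
    - [0.02,0.079,-0.15,0,0,0,0]
    - [0.02,0.079,-0.185,0,0,0,0]
    - [0.025,0.079,-0.206,0,0,0,0]
    - [0.03,0.079,-0.211,0,0,0,0]
    - [0.03,0.079,-0.211,0,0,0,0]
    - [0.03,0.079,-0.211,0,0,0,0]

```text
time: 17.02
ee_pos: [542.9, -123.2, 21.5]
tcp_rot: [-180.0, 0.1, -171.3]
force: [0.0, 0.2, -0.3]
opening: 0.4
```

```bash
python3 - <<'E'
from h import *
wrist("m")
p=robot.read_camera("scene");im=p["img"][:,:,::-1]
cv2.imwrite("pics/m_scene.png",cv2.resize(im[215:305,370:490],(800,600),interpolation=cv2.INTER_CUBIC))
E
```

```text
17.0167 [ 542.9 -123.2   21.5] [-1.7998e+02  6.0000e-02 -1.7129e+02] [-12.8  27.6 -22.6  39.7   0.  -21.5] [ 0.02  0.22 -0.3 ]
```

View pics/m_wrist.png

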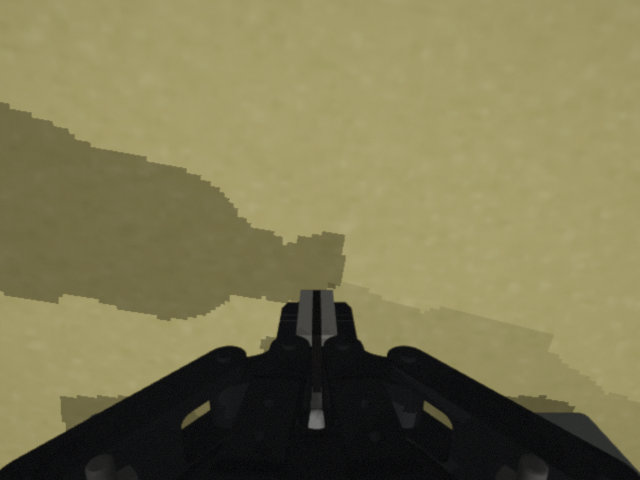

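View pics/m_scene.png

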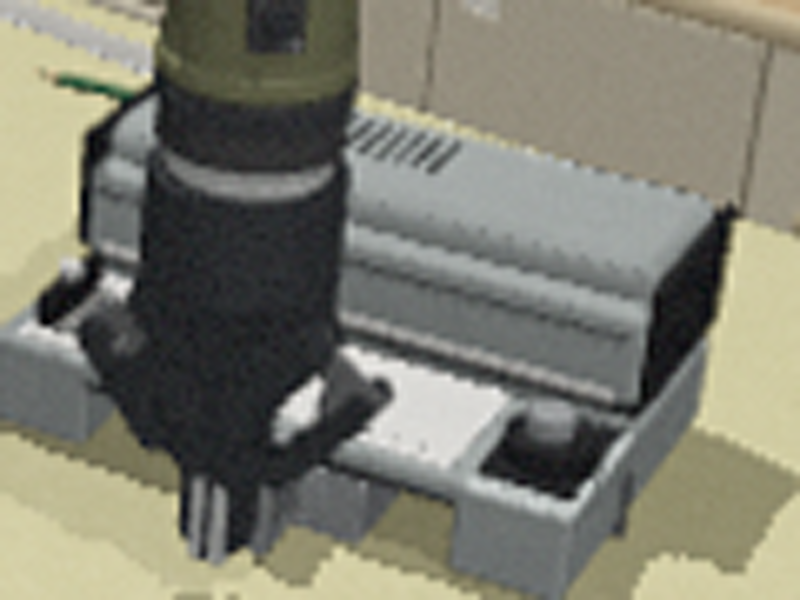

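>>> jog_arm:
  rows:
    - [0.006,0.0009,0,0,0,0,0]
    - [0.012,0.0018,0,0,0,0,0]
    - [0.015,0.0023,0,0,0,0,0]
    - [0.017,0.0026,0,0,0,0,0]
    - [0.019,0.0029,0,0,0,0,0]

```text
time: 17.53
ee_pos: [561.5, -120.6, 21.1]
tcp_rot: [-180.0, 0.0, -171.3]
force: [0.2, -0.0, 0.5]
opening: -0.1
```

>>> jog_arm:
  rows:
    - [0.002,0.0003,0,0,0,0,0]
    - [0.004,0.0006,0,0,0,0,0]
    - [0.004,0.0006,0,0,0,0,0]

```text
time: 17.78
ee_pos: [565.3, -120.0, 20.7]
tcp_rot: [-180.0, 0.0, -171.3]
force: [-0.1, 0.2, -0.6]
opening: -0.4
```

>>> jog_arm:
  rows:
    - [0.002,0.0003,0,0,0,0,0]
    - [0.004,0.0006,0,0,0,0,0]
    - [0.004,0.0006,0,0,0,0,0]

```text
time: 18.03
ee_pos: [565.6, -119.7, 20.3]
tcp_rot: [-180.0, -0.4, -171.4]
force: [-5.9, -1.6, 5.3]
opening: -0.1
```

>>> jog_arm:
  rows:
    - [0.002,0.0003,0,0,0,0,0]
    - [0.003,0.0005,0,0,0,0,0]
    - [0.003,0.0005,0,0,0,0,0]

```text
time: 18.28
ee_pos: [565.6, -119.7, 20.1]
tcp_rot: [-180.0, -0.7, -171.4]
force: [-12.7, -2.9, 9.2]
opening: -0.1
```

>>> jog_arm:
  rows:
    - [0.002,-0.0003,0.001,0,0,0,0]
    - [0.004,0.0,0.002,0,0,0,0]
    - [0.006,0.0003,0.002,0,0,0,0]
    - [0.006,0.0003,0.002,0,0,0,0]

```text
time: 18.62
ee_pos: [565.5, -118.1, 20.2]
tcp_rot: [179.8, -1.3, -171.4]
force: [-20.2, -2.1, 9.7]
opening: 0.3
```

```bash
python3 - <<'E'
from h import *
P=load("l","wrist");S=load("k","scene")
c,s=np.cos(np.radians(8.68)),np.sin(np.radians(8.68))
def W(x,y,z): return [612.2+c*x-s*y,-99.9+s*x+c*y,z]
for nm,Q in (("wrist",P),("scene",S)):
  print(nm)
  for l,x,y,z in [("legL out",0,130,0),("legL in",0,82,0),("plate L flush",0,18.5,0),("plate R flush",0,-43.5,0),("legR in",0,-82,0),("legR out",0,-130,0),("plate L -4",-4,18.5,0),("plate R -4",-4,-43.5,0),("tailtop home",-34,-12.5,44),("tailtop-4",-38,-12.5,44),("tailbot home",-34,-12.5,3),("tailbot -4",-38,-12.5,3)]:
    print(l,proj(Q,W(x,y,z))[0].round(1))
im=P["img"][:,:,::-1]
cv2.imwrite("pics/n1.png",cv2.resize(im[265:325,350:450],(800,480),interpolation=cv2.INTER_CUBIC))
cv2.imwrite("pics/n3.png",cv2.resize(im[290:320,440:540],(800,240),interpolation=cv2.INTER_CUBIC))
im=S["img"][:,:,::-1]
cv2.imwrite("pics/n2.png",cv2.resize(im[265:310,375:460],(800,424),interpolation=cv2.INTER_NEAREST))
E
```

```text
wrist
legL out [511.5 302.1]
legL in [468.  302.2]
plate L flush [410.4 302.3]
plate R flush [354.2 302.4]
legR in [319.3 302.4]
legR out [275.8 302.5]
plate L -4 [410.7 299. ]
plate R -4 [354.3 299.1]
tailtop home [391.9 291.5]
tailtop-4 [392.2 287.7]
tailbot home [384.5 274.9]
tailbot -4 [384.7 271.4]
scene
legL out [367.5 276.8]
legL in [381.9 281.6]
plate L flush [401.9 288.3]
plate R flush [422.5 295.2]
legR in [435.9 299.7]
legR out [453.2 305.5]
plate L -4 [401.3 288.9]
plate R -4 [421.9 295.9]
tailtop home [408.1 283.7]
tailtop-4 [407.5 284.4]
tailbot home [406.9 296.5]
tailbot -4 [406.3 297.1]
```

View pics/n1.png

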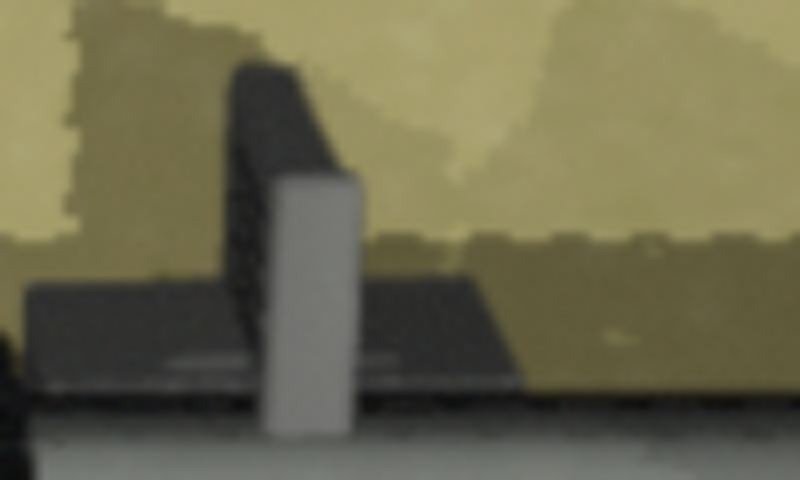

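View pics/n2.png

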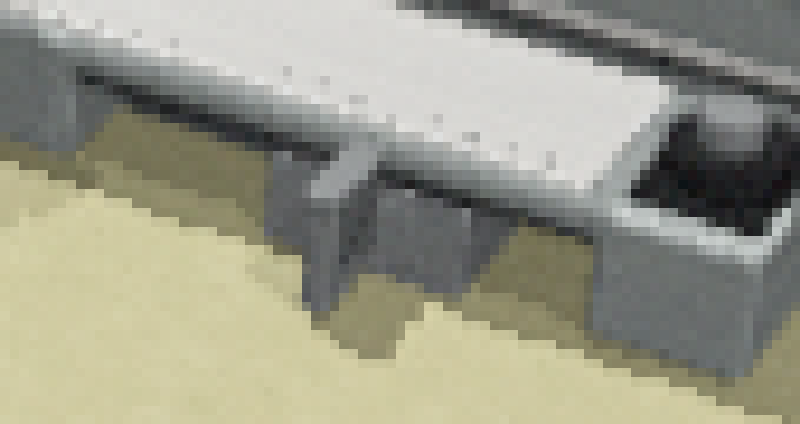

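View pics/n3.png

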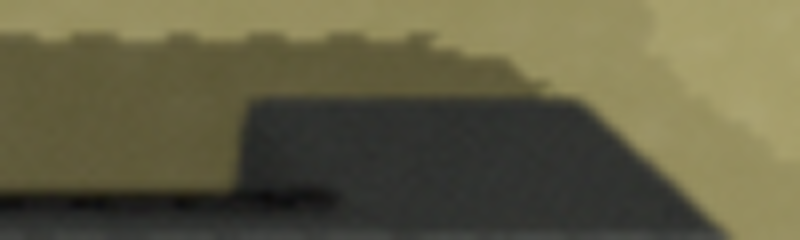

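>>> jog_arm:
  rows:
    - [0.002,-0.0005,0.001,0,0,0,0]
    - [0.004,-0.001,0.002,0,0,0,0]
    - [0.006,-0.001,0.002,0,0,0,0]
    - [0.006,-0.001,0.002,0,0,0,0]

```text
time: 18.95
ee_pos: [565.3, -118.2, 20.4]
tcp_rot: [179.6, -1.9, -171.4]
force: [-27.2, -0.4, 9.0]
opening: 0.1
```

Rigid at 27 N. I'll back off and look closely at the flushness.

>>> jog_arm:
  rows:
    - [-0.006,-0.0009,-0.001,0,0,0,0]
    - [-0.014,-0.002,-0.003,0,0,0,0]
    - [-0.03,-0.003,-0.004,0,0,0,0]
    - [-0.045,-0.02,0.02,0,0,0,0]
    - [-0.05,-0.05,0.05,0,0,0,0]
    - [-0.05,-0.085,0.08,0,0,0,0]
    - [-0.05,-0.12,0.105,0,0,0,0]
    - [-0.05,-0.12,0.105,0,0,0,0]
    - [-0.05,-0.12,0.105,0,0,0,0]
    - [-0.05,-0.12,0.105,0,0,0,0]

```text
time: 19.78
ee_pos: [533.8, -239.5, 129.5]
tcp_rot: [180.0, 0.0, -171.4]
force: [0.1, 1.0, -0.5]
opening: -0.1
```

```bash
python3 - <<'E'
from h import *
wrist("o",["start_top","tray_tab"])
im=load("o","wrist")["img"][:,:,::-1]
cv2.imwrite("pics/o1.png",cv2.resize(im[280:370,400:560],(800,450),interpolation=cv2.INTER_CUBIC))
E
```

```text
tray_tab 0.93 459.71200000000005 339.792
tray_tab 0.71 103.872 77.904
19.7833 [ 533.8 -239.5  129.5] [ 1.7997e+02  3.0000e-02 -1.7139e+02] [-24.2  24.1  -9.9  56.    0.  -32.8] [ 0.1   1.   -0.48]
```

View pics/o_wrist.png

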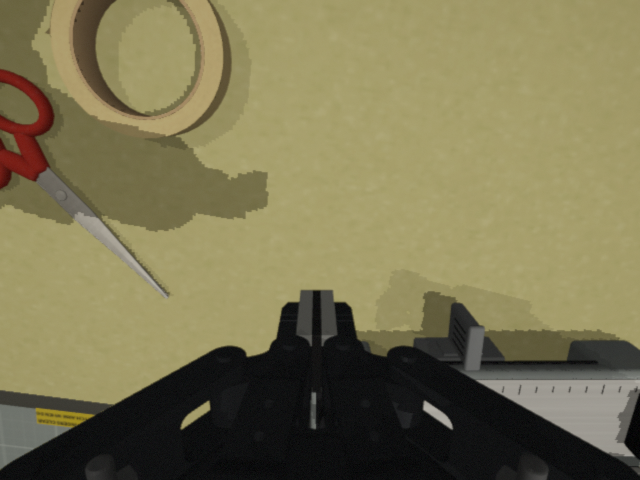

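View pics/o1.png

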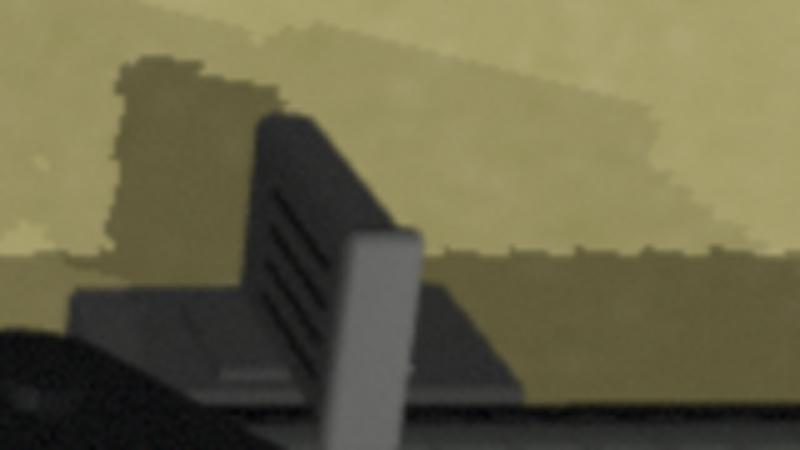

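```bash
python3 - <<'E'
from h import *
P=load("o","wrist");im=P["img"][:,:,::-1]
cv2.imwrite("pics/o2.png",cv2.resize(im[325,None] if 0 else im[325:365,480:640],(800,200),interpolation=cv2.INTER_CUBIC))
g=cv2.cvtColor(im,cv2.COLOR_BGR2GRAY).astype(float)
c,s=np.cos(np.radians(8.68)),np.sin(np.radians(8.68))
def edge(col,r0,r1):
    d=np.diff(g[r0:r1,col-1:col+2].mean(1));i=int(np.argmin(d));w=np.minimum(d[max(0,i-2):i+3],0);idx=np.arange(max(0,i-2),max(0,i-2)+len(w))
    return r0+.5+ (w*idx).sum()/w.sum()
for n,cols in (("plate",[418,424,430,436,442,482,486]),("leg",range(582,634,6))):
    for u in cols:
        v=edge(u,330,350);a=atz(P,u,v,0);d=a[:2]-np.array([612.2,-99.9])
        print(n,u,round(v,2),"punch x",round(c*d[0]+s*d[1],2),"y",round(-s*d[0]+c*d[1],1))
E
```

```text
plate 418 330.82 punch x -8.99 y -42.1
plate 424 337.28 punch x -2.89 y -36.7
plate 430 336.95 punch x -3.19 y -31.7
plate 436 336.89 punch x -3.23 y -26.7
plate 442 336.95 punch x -3.16 y -21.8
plate 482 347.56 punch x 7.08 y 12.8
plate 486 330.89 punch x -8.79 y 14.0
leg 582 330.83 punch x -8.66 y 93.3
leg 588 339.74 punch x -0.22 y 100.0
leg 594 330.82 punch x -8.64 y 103.2
leg 600 339.17 punch x -0.74 y 109.9
leg 606 332.71 punch x -6.84 y 113.5
leg 612 333.65 punch x -5.94 y 118.7
leg 618 339.41 punch x -0.47 y 124.9
leg 624 340.06 punch x 0.16 y 130.1
leg 630 342.79 punch x 2.78 y 135.7
```

View pics/o2.png

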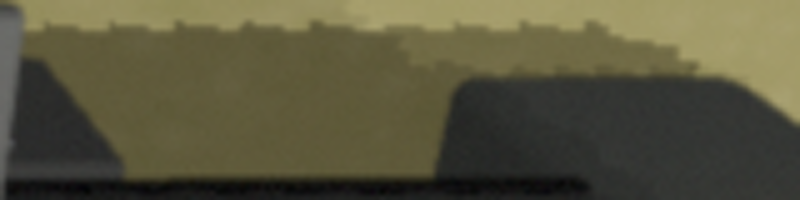

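```bash
python3 - <<'E'
from h import *
P=load("o","wrist")
c,s=np.cos(np.radians(8.68)),np.sin(np.radians(8.68))
def W(x,y,z): return [612.2+c*x-s*y,-99.9+s*x+c*y,z]
for x in (-5,-3,0,3,8):
  print(x,[(z,proj(P,W(x,-20,z))[0].round(1).tolist()) for z in (0,28,30,34,44,47)])
print([(x,proj(P,W(x,-12.5,44))[0].round(1).tolist()) for x in (-40,-37,-34,-6,-3,0)])
im=P["img"][:,:,::-1]
cv2.imwrite("pics/o3.png",cv2.resize(im[320:395,430:530],(800,600),interpolation=cv2.INTER_CUBIC))
E
```

```text
-5 [(0, [444.3, 335.0]), (28, [456.4, 355.2]), (30, [457.4, 356.8]), (34, [459.3, 360.1]), (44, [464.4, 368.6]), (47, [466.0, 371.3])]
-3 [(0, [444.1, 337.1]), (28, [456.2, 357.5]), (30, [457.1, 359.1]), (34, [459.0, 362.4]), (44, [464.1, 371.0]), (47, [465.7, 373.7])]
0 [(0, [443.7, 340.3]), (28, [455.7, 360.9]), (30, [456.7, 362.5]), (34, [458.6, 365.8]), (44, [463.6, 374.5]), (47, [465.2, 377.2])]
3 [(0, [443.4, 343.4]), (28, [455.3, 364.2]), (30, [456.2, 365.9]), (34, [458.1, 369.2]), (44, [463.2, 378.0]), (47, [464.7, 380.8])]
8 [(0, [442.8, 348.6]), (28, [454.6, 369.8]), (30, [455.5, 371.5]), (34, [457.4, 374.9]), (44, [462.4, 383.8]), (47, [463.9, 386.6])]
[(-40, [481.3, 325.3]), (-37, [480.7, 329.2]), (-34, [480.1, 333.0]), (-6, [475.1, 367.4]), (-3, [474.6, 370.9]), (0, [474.0, 374.5])]
```

View pics/o3.png

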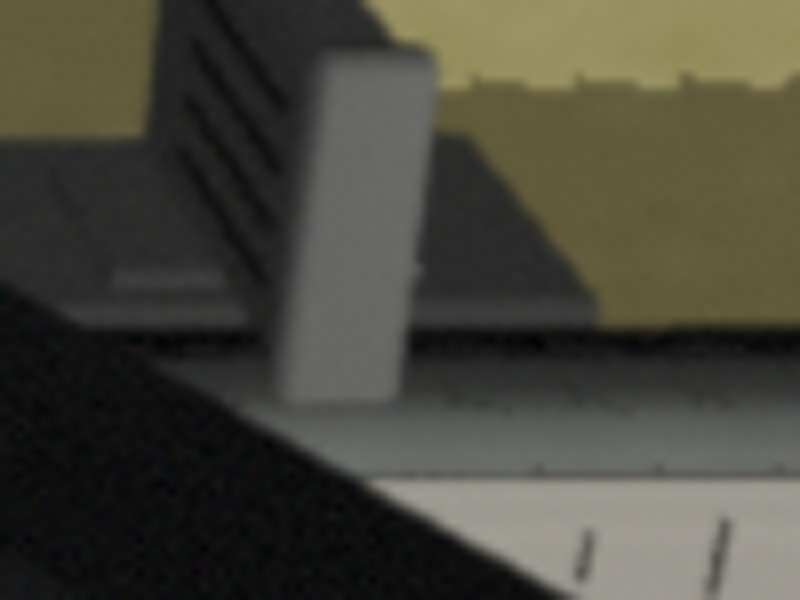

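>>> jog_arm:
  rows:
    - [0.01,0.03,0,0,0,0,0.03]
    - [0.022,0.065,0,0,0,0,0.03]
    - [0.035,0.1,-0.01,0,0,0,0.03]
    - [0.05,0.121,-0.03,0,0,0,0.03]
    - [0.054,0.121,-0.06,0,0,0,0.03]
    - [0.054,0.121,-0.09,0,0,0,0.03]
    - [0.054,0.121,-0.11,0,0,0,0.03]
    - [0.054,0.121,-0.117,0,0,0,0.02]
    - [0.054,0.121,-0.117,0,0,0,0.02]
    - [0.054,0.121,-0.117,0,0,0,0.02]
  force: 20

```text
time: 20.77
ee_pos: [587.5, -117.9, 12.6]
tcp_rot: [180.0, -0.1, -171.3]
force: [-0.3, -0.3, 0.7]
opening: 20.1
```

```bash
python3 - <<'E'
from h import *
snap("q")
E
```

```text
20.7667 [ 587.5 -117.9   12.6] [ 1.7997e+02 -7.0000e-02 -1.7128e+02] [-11.4  31.6 -16.6  41.9   0.  -20.1] [-0.27 -0.29  0.67]
```

View pics/q_both.png

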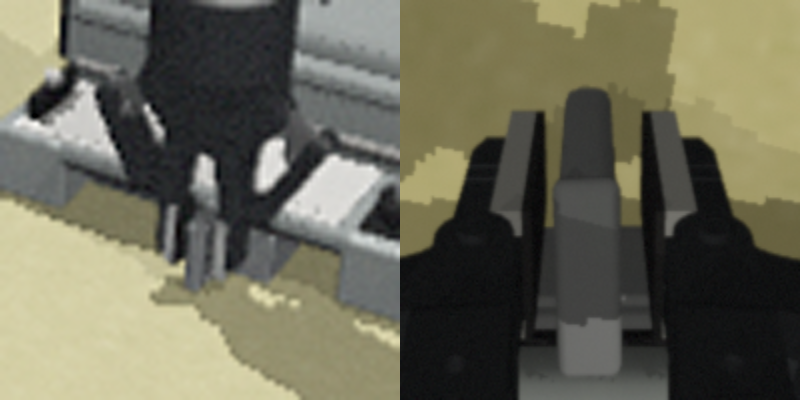

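>>> jog_arm:
  rows:
    - [0,0,0,0,0,0,0.012]
    - [0,0,0.0003,0,0,0,0.006]
    - [0,0,0.0006,0,0,0,0.0]
    - [0,0,0.001,0,0,0,0.0]
    - [0,0,0.001,0,0,0,0.0]
    - [0,0,0.001,0,0,0,0.0]
  force: 25

```text
time: 21.37
ee_pos: [588.9, -118.4, 14.5]
tcp_rot: [180.0, 0.1, -171.3]
force: [1.5, 2.5, 1.7]
opening: 9.7
```

>>> jog_arm:
  rows:
    - [-0.001,-0.0002,0,0,0,0,0.0]
    - [-0.002,-0.0003,0,0,0,0,0]
    - [-0.002,-0.0003,0,0,0,0,0]
  force: 40

```text
time: 21.62
ee_pos: [588.3, -118.8, 14.6]
tcp_rot: [-180.0, 0.3, -171.3]
force: [5.3, 3.4, 0.8]
opening: 9.7
```

>>> jog_arm:
  rows:
    - [-0.001,0.0004,0,0,0,0,0.0]
    - [-0.002,0.0006,0,0,0,0,0]
    - [-0.002,0.0006,0,0,0,0,0]

```text
time: 21.87
ee_pos: [586.5, -118.1, 14.5]
tcp_rot: [-180.0, 0.3, -171.3]
force: [6.1, 3.4, 0.8]
opening: 9.4
```

>>> jog_arm:
  rows:
    - [-0.001,0.0,0,0,0,0,0.0]
    - [-0.002,0.0,0,0,0,0,0]
    - [-0.002,0.0,0,0,0,0,0]

```text
time: 22.12
ee_pos: [584.0, -118.2, 14.5]
tcp_rot: [-180.0, 0.2, -171.3]
force: [4.5, 2.1, 2.1]
opening: 9.3
```

>>> jog_arm:
  rows:
    - [0.002,0.0013,-0.001,0,0,0,0.0]
    - [0.004,0.0018,-0.001,0,0,0,0]
    - [0.006,0.002,-0.001,0,0,0,0]
    - [0.006,0.002,-0.001,0,0,0,0]

```text
time: 22.45
ee_pos: [584.2, -117.9, 14.5]
tcp_rot: [-179.8, -0.4, -171.4]
force: [-9.6, -2.3, 18.2]
opening: 9.4
```

>>> jog_arm:
  rows:
    - [0.002,0.0003,0.0,0,0,0,0.0]
    - [0.004,0.0006,0.0,0,0,0,0]
    - [0.004,0.0006,0,0,0,0,0]

```text
time: 22.7
ee_pos: [587.6, -117.0, 14.5]
tcp_rot: [-179.9, -0.4, -171.4]
force: [-11.3, -2.1, 20.1]
opening: 9.4
```

>>> jog_arm:
  rows:
    - [0,0.0,0.001,0,0,0,0.0]
    - [0,0.0,0.002,0,0,0,0]
    - [0,0.0,0.003,0,0,0,0]
    - [0,0.0,0.003,0,0,0,0]

```text
time: 23.03
ee_pos: [589.1, -116.4, 14.8]
tcp_rot: [-180.0, -0.3, -171.4]
force: [-7.0, -2.1, 1.1]
opening: 9.5
```

>>> jog_arm:
  rows:
    - [0.002,0.0003,0.0005,0,0,0,0.0]
    - [0.003,0.0005,0.001,0,0,0,0]
    - [0.003,0.0005,0.001,0,0,0,0]

```text
time: 23.28
ee_pos: [589.0, -116.3, 14.9]
tcp_rot: [-180.0, -0.7, -171.4]
force: [-11.3, -4.0, 3.8]
opening: 9.5
```

>>> jog_arm:
  rows:
    - [0.001,0.0,0.0,0.001,-0.007,0,0.0]
    - [0.002,0.0003,0.0,0.0021,-0.014,0,0]
    - [0.002,0.0003,0.0,0.0021,-0.014,0,0]

```text
time: 23.53
ee_pos: [589.1, -116.3, 14.5]
tcp_rot: [-180.0, -0.0, -171.5]
force: [-12.0, -4.8, 4.7]
opening: 9.6
```

>>> jog_arm:
  rows:
    - [0.0005,-0.003,0.0,0,0,0,0.0]
    - [0.001,-0.005,0.0005,0,0,0,0]
    - [0.001,-0.005,0.0005,0,0,0,0]

```text
time: 23.78
ee_pos: [589.3, -117.8, 14.7]
tcp_rot: [179.6, -0.1, -171.3]
force: [-13.2, 3.1, 6.5]
opening: 9.3
```

>>> jog_arm:
  rows:
    - [-0.002,0.0025,-0.0005,-0.0005,0.003,0,0.0]
    - [-0.004,0.004,-0.001,-0.001,0.007,0,0]
    - [-0.005,0.004,-0.001,-0.0021,0.014,0,0]
    - [-0.005,0.004,-0.001,-0.0021,0.014,0,0]

```text
time: 24.12
ee_pos: [589.0, -116.5, 14.8]
tcp_rot: [-180.0, -0.5, -171.4]
force: [-7.1, -2.4, 1.5]
opening: 9.3
```

>>> jog_arm:
  rows:
    - [-0.0015,-0.0008,-0.0005,0,0,0,0.0]
    - [-0.003,-0.001,-0.001,0,0,0,0]
    - [-0.003,-0.001,-0.001,0,0,0,0]

```text
time: 24.37
ee_pos: [589.2, -116.8, 14.6]
tcp_rot: [180.0, -0.1, -171.3]
force: [-2.0, 0.3, -1.3]
opening: 9.3
```

Near zero load with the tray still at the stop. I'll release and retreat up and back, then take the view beside the tray again.

>>> jog_arm:
  rows:
    - [0,0,0,0,0,0,0.01]
    - [0,0,0,0,0,0,0.02]
    - [0,0,0,0,0,0,0.03]
    - [0,0,0,0,0,0,0.03]
    - [0,0,0,0,0,0,0.03]

```text
time: 24.78
ee_pos: [590.9, -117.0, 15.7]
tcp_rot: [-180.0, 0.1, -171.3]
force: [0.6, 0.4, -0.4]
opening: 29.8
```

>>> jog_arm:
  rows:
    - [0,0,0.025,0,0,0,0.03]
    - [-0.005,0,0.06,0,0,0,0.03]
    - [-0.02,-0.03,0.09,0,0,0,0.02]
    - [-0.035,-0.065,0.11,0,0,0,0.0]
    - [-0.05,-0.1,0.116,0,0,0,0.0]
    - [-0.055,-0.122,0.116,0,0,0,0.0]
    - [-0.055,-0.122,0.116,0,0,0,0.0]
    - [-0.055,-0.122,0.116,0,0,0,0.0]
    - [-0.055,-0.122,0.116,0,0,0,0.0]

```text
time: 25.53
ee_pos: [535.0, -238.5, 131.2]
tcp_rot: [180.0, 0.0, -171.3]
force: [0.4, 0.2, 0.1]
opening: 0.1
```

```bash
python3 - <<'E'
from h import *
from scipy.optimize import least_squares
wrist("r",["tray_tab"])
P=load("r","wrist");im=P["img"][:,:,::-1]
cv2.imwrite("pics/r3.png",cv2.resize(im[320:395,430:530],(800,600),interpolation=cv2.INTER_CUBIC))
# refit punch pose from d with leg bottom height free
D=load("d","wrist")
obs=[(160,148,62,-130,0),(160,57,152,-130,1),(360,445,72,130,0),(360,522,168,130,1)]
def res(q):
    c,s=np.cos(q[2]),np.sin(q[2]);r=[]
    for o,u,v,y,t in obs:
        r.append(proj(D,[q[0]-s*y,q[1]+c*y,q[4] if t else q[3]])[0]-np.array([o+u/6,255+v/6]))
    return np.ravel(r)
f=least_squares(res,[608,-104,0.16,0,47]);print(f.x,np.degrees(f.x[2]),res(f.x).round(1))
E
```

```text
tray_tab 0.74 459.776 338.88
25.5333 [ 535.  -238.5  131.2] [ 1.7996e+02  1.0000e-02 -1.7134e+02] [-24.   24.1  -9.6  56.3   0.  -32.7] [0.44 0.17 0.11]
[ 6.12484866e+02 -1.00044399e+02  1.49732643e-01 -1.40886662e+00
  3.88098202e+01] 8.579048471390696 [-0.4 -0.4  0.4  0.4 -0.   0.   0.  -0. ]
```

View pics/r3.png

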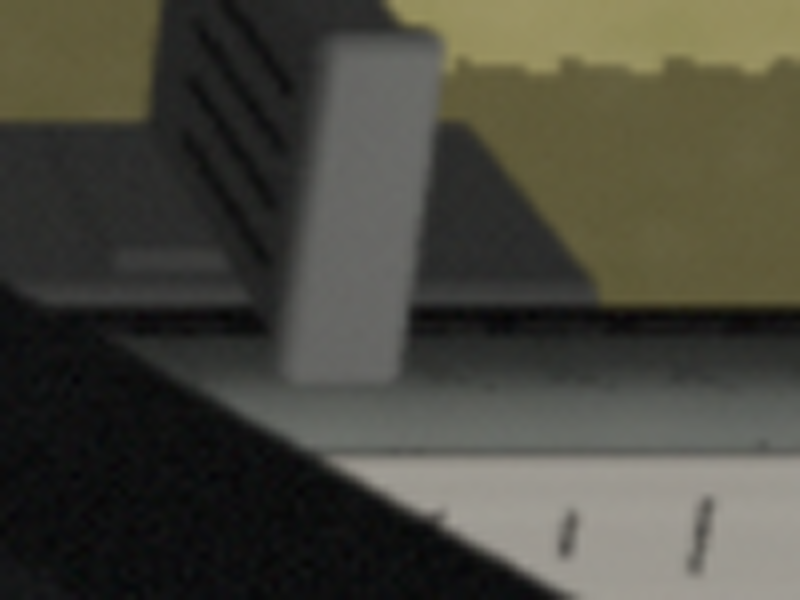

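View pics/r_wrist.png

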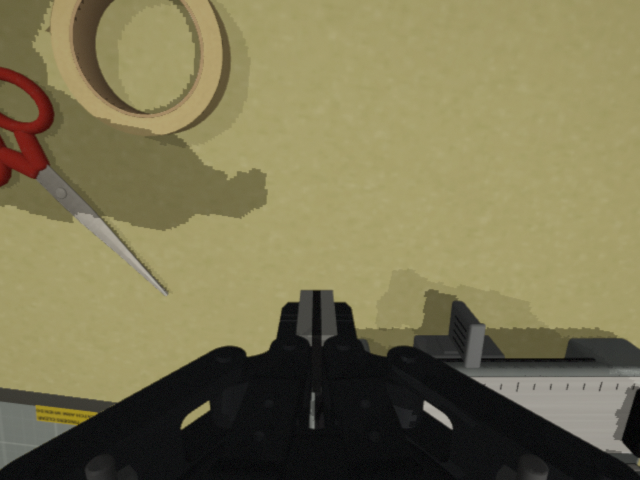

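```bash
python3 - <<'E'
from h import *
P=load("r","wrist");im=P["img"][:,:,::-1]
cv2.imwrite("pics/r4.png",cv2.resize(im[325:375,480:640],(800,250),interpolation=cv2.INTER_CUBIC))
cv2.imwrite("pics/r5.png",cv2.resize(im[325:375,400:560],(800,250),interpolation=cv2.INTER_CUBIC))
E
```

```text
(no output)
```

View pics/r4.png

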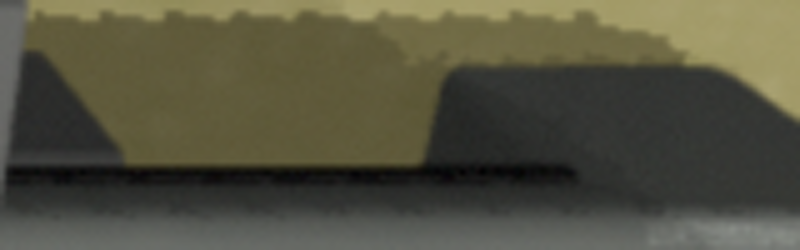

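View pics/r5.png

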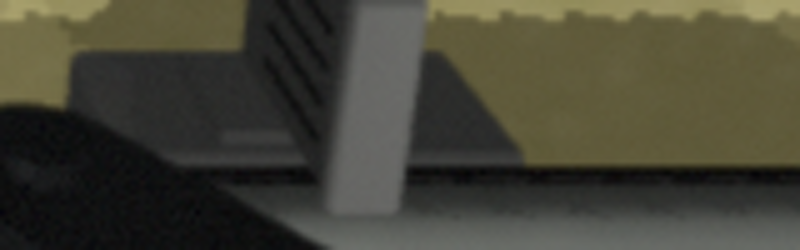

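>>> jog_arm:
  rows:
    - [0.035,0.01,0,0,0,0,0]
    - [0.07,0.02,0,0,0,0,0]
    - [0.105,0.031,-0.005,0,0,0,0]
    - [0.125,0.037,-0.015,0,0,0,0]
    - [0.128,0.0375,-0.03,0,0,0,0]
    - [0.128,0.0375,-0.045,0,0,0,0]
    - [0.128,0.0375,-0.055,0,0,0,0]
    - [0.128,0.0375,-0.055,0,0,0,0]
    - [0.128,0.0375,-0.055,0,0,0,0]

```text
time: 26.38
ee_pos: [662.2, -200.4, 75.5]
tcp_rot: [179.9, -0.1, -171.3]
force: [0.3, -0.1, 0.3]
opening: 0.3
```

```bash
python3 - <<'E'
from h import *
wrist("s")
p=robot.read_camera("scene");im=p["img"][:,:,::-1]
cv2.imwrite("pics/s_scene.png",cv2.resize(im[215:305,380:500],(800,600),interpolation=cv2.INTER_CUBIC))
E
```

```text
26.3833 [ 662.2 -200.4   75.5] [ 1.7994e+02 -1.2000e-01 -1.7128e+02] [-16.8  36.3   3.4  57.3   0.  -25.6] [ 0.31 -0.14  0.3 ]
```

View pics/s_scene.png

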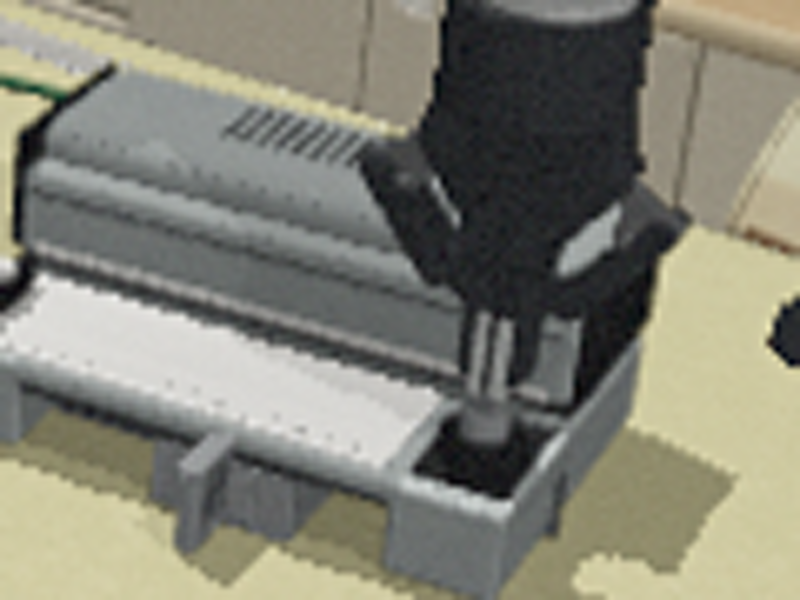

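View pics/s_wrist.png

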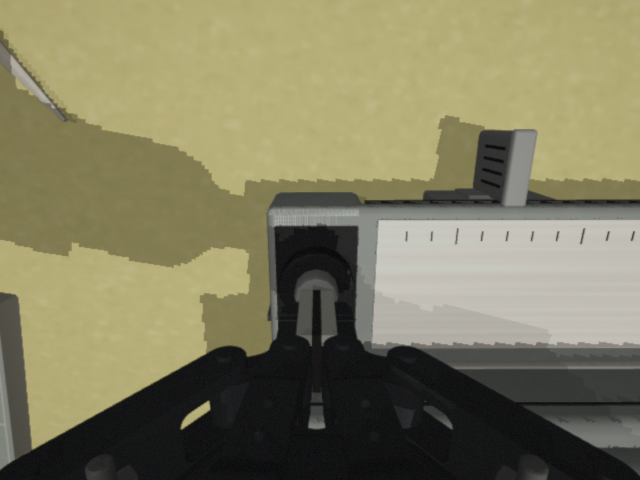

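>>> jog_arm:
  rows:
    - [0,0,-0.004,0,0,0,0]
    - [0,0,-0.007,0,0,0,0]
    - [0,0,-0.01,0,0,0,0]
    - [0,0,-0.012,0,0,0,0]
    - [0,0,-0.012,0,0,0,0]

```text
time: 26.9
ee_pos: [663.4, -201.8, 64.7]
tcp_rot: [-180.0, 0.1, -171.4]
force: [0.1, 0.9, 4.5]
opening: 0.0
```

>>> jog_arm:
  rows:
    - [0,0,-0.002,0,0,0,0]
    - [0,0,-0.004,0,0,0,0]
    - [0,0,-0.004,0,0,0,0]

```text
time: 27.15
ee_pos: [663.4, -201.8, 62.9]
tcp_rot: [-179.9, 0.1, -171.3]
force: [-3.5, 0.6, 13.2]
opening: -0.1
```

>>> jog_arm:
  rows:
    - [0,0,-0.002,0,0,0,0]
    - [0,0,-0.003,0,0,0,0]
    - [0,0,-0.003,0,0,0,0]
    - [0,0,-0.003,0,0,0,0]

```text
time: 27.48
ee_pos: [663.6, -201.9, 62.7]
tcp_rot: [-179.9, 0.2, -171.3]
force: [-7.6, 2.4, 25.8]
opening: -0.0
```

>>> jog_arm:
  rows:
    - [0,0,0.005,0,0,0,0]
    - [0,0,0.012,0,0,0,0]
    - [0,0,0.03,0,0,0,0]
    - [0,0,0.06,0,0,0,0]
    - [-0.03,0,0.09,0,0,0,0]
    - [-0.065,0,0.12,0,0,0,0]
    - [-0.1,0,0.15,0,0,0,0]
    - [-0.12,0,0.17,0,0,0,0]
    - [-0.12,0,0.17,0,0,0,0]
    - [-0.12,0,0.17,0,0,0,0]

```text
time: 28.32
ee_pos: [542.7, -201.7, 229.1]
tcp_rot: [-179.9, 0.2, -171.4]
force: [0.5, -0.5, 0.5]
opening: 0.3
```

```bash
python3 - <<'E'
from h import *
wrist("t",["start_top"])
p=robot.read_camera("scene");im=p["img"][:,:,::-1]
cv2.imwrite("pics/t_scene.png",cv2.resize(im[215:305,370:490],(800,600),interpolation=cv2.INTER_CUBIC))
E
```

```text
28.3167 [ 542.7 -201.7  229.1] [-1.7992e+02  1.7000e-01 -1.7139e+02] [-20.4  20.1  -0.6  69.    0.  -29. ] [ 0.48 -0.52  0.48]
```

View pics/t_scene.png

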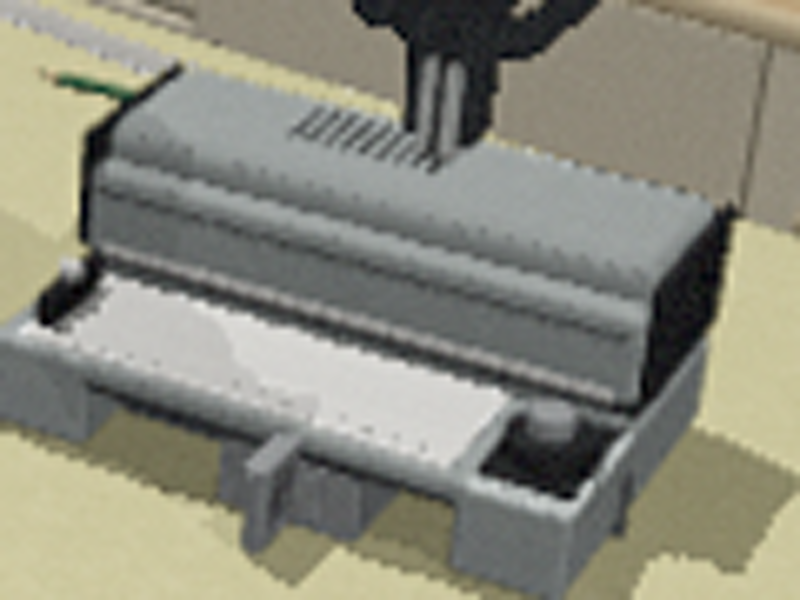

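View pics/t_wrist.png

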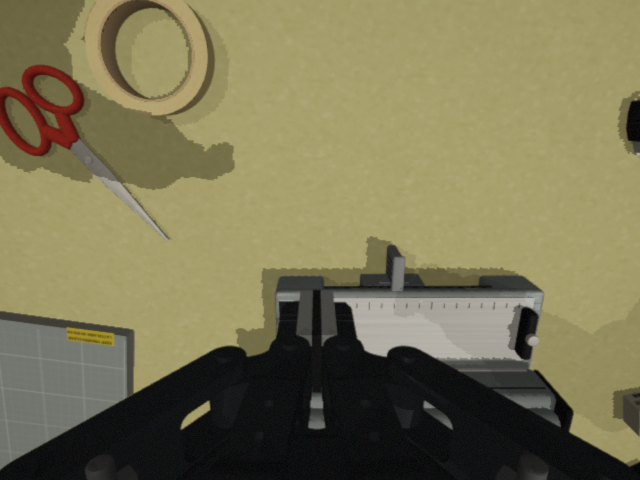

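```bash
python3 - <<'E'
from h import *
P=load("s","wrist");im=P["img"][:,:,::-1]
cv2.imwrite("pics/s2.png",cv2.resize(im[170:230,265:425],(800,300),interpolation=cv2.INTER_CUBIC))
cv2.imwrite("pics/s3.png",cv2.resize(im[170:230,400:560],(800,300),interpolation=cv2.INTER_CUBIC))
C=ray(P,0,0)[0];print(C)
c,s=np.cos(np.radians(8.68)),np.sin(np.radians(8.68))
for x0 in (612.2,610.2):
  def W(x,y,z): return [x0+c*x-s*y,-99.9+s*x+c*y,z]
  print([(x,y,z,proj(P,W(x,y,z))[0].round(1).tolist()) for x,y,z in [(0,-100,0),(0,-100,8),(0,-100,38),(0,-40,0),(0,-40,28),(0,18,0),(0,18,28),(-3,18,0),(-3,18,28)]])
E
```

```text
[ 586.97518622 -212.04014955  218.37498655]
[(0, -100, 0, [327.6, 195.5]), (0, -100, 8, [328.0, 198.2]), (0, -100, 38, [329.9, 210.1]), (0, -40, 0, [429.4, 195.5]), (0, -40, 28, [445.1, 205.7]), (0, 18, 0, [527.8, 195.5]), (0, 18, 28, [556.9, 205.7]), (-3, 18, 0, [528.6, 190.4]), (-3, 18, 28, [558.0, 200.0])]
[(0, -100, 0, [328.1, 192.2]), (0, -100, 8, [328.5, 194.7]), (0, -100, 38, [330.6, 206.2]), (0, -40, 0, [430.2, 192.2]), (0, -40, 28, [446.0, 202.0]), (0, 18, 0, [528.8, 192.2]), (0, 18, 28, [558.2, 202.0]), (-3, 18, 0, [529.7, 187.1]), (-3, 18, 28, [559.4, 196.2])]
```

View pics/s2.png

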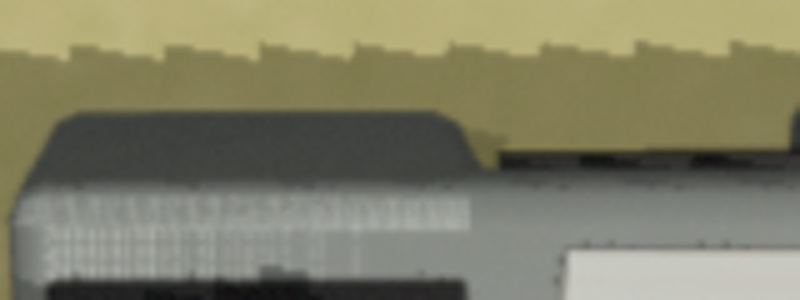

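View pics/s3.png

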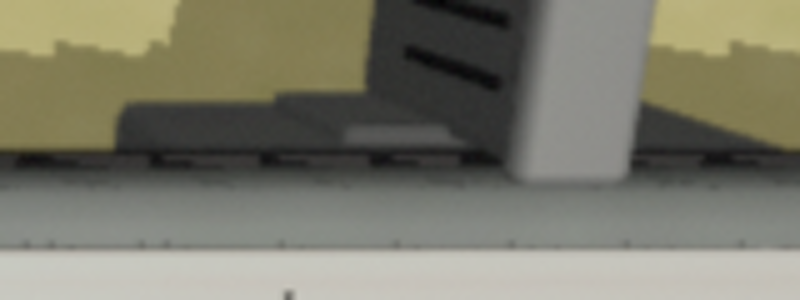

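```bash
python3 - <<'E'
from h import *
print(robot.observe()["force"]); print(robot.close_job())
E
```

```text
[0.7894017  0.05168838 0.2496034 ]
the job is handed in; nothing more can be done
None
```

I slid the smaller chip tray into the channel up to its stop and pressed the start button. I then handed the job in at about 28 s of the 54 s allowed. The tray looks home, but I could not fully confirm that the catch has dropped in.

**Insertion:** The first try failed. The tray was pitched nose-up in the grip and hit the front of the punch with a wrist force of about 95 N, under the 120 N limit. I backed off, set it down, regripped it level, found the left wall by touch and pushed in along it. The channel centre is at about punch y -13 mm.

**Tray home:**
- **Stop:** It stopped rigidly three times at the same depth, at up to 27 N. That was about 20 mm after the roller began to resist, as the task describes.
- **Flush:** The readings disagreed. Oblique wrist views put the front plate 2 to 3 mm proud, and a nearly vertical view put it about 1 mm proud. I put the difference down to the punch's rounded lower edges. The plate looked parallel to the front.
- **Catch:** I could not read the catch itself. A test pull broke the tray loose at about 6 N and it then slid at about 4.5 N, so that is only weak evidence. I pushed it back to the stop before releasing it.

**Start button:** It went down to a hard stop, with the force reaching 26 N against about 5 N for full travel. The last scene picture shows it up again.

**Left alone:** I never touched the staple box, tape roll or staple remover. The arm was clear of everything at hand-in.

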